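Pack the meal-kit carton from the garnish caddy and the dry goods

TASK

Pack this cook-at-home meal kit: lift the insert with the limes straight up out of the garnish caddy, only then tip it so that all the limes go into the smaller bay of the cardboard carton, and stand the emptied insert upright on the steel wash-up tray. Pack every box and tin that is standing out (long rice box, slim noodle box, square spice tin, round can: three or all four of them) into the larger bay so that all stand upright, as they stand now, flat on the carton's floor. Leave the spoon insert, salt pot, ramekin and knife board where they are.

Things in the scene. Friction and masses are not known exactly. Their poses are not given: they have to be found in the camera images.
- caddy: Fixed stainless garnish caddy, a housing 128 (x) x 208 (y) x 55 mm tall with two straight pockets 104 (x) x 68 (y) mm side by side, their centres at y = +54.5 and -54.5 mm, floors 5 mm above the counter. Origin: centre of the underside, z up.
- insert: Loose white plastic insert holding the limes, in either pocket: open straight box 100 (x) x 64 (y) x 100 mm tall, smooth walls and floor 3 mm thick, 0.18 kg empty. 2 mm of play all round in its pocket; it stands 50 mm proud of the housing, 45 mm free between the inserts, so it can be gripped across y. Origin: centre of the underside; z points to the open mouth.
- spoon_insert: A like insert in the other pocket, with three bar spoons standing up to 66 mm above its rim; to be left alone. Origin: centre of the underside.
- lime1: A loose lime, round, 36 mm across, about 30 g, smooth and waxy; rolls out of the insert once that is tipped well past level. Two or three limes are present, lying in the insert. Origin: its centre.
- lime2: A loose lime, round, 36 mm across, about 30 g, smooth and waxy; rolls out of the insert once that is tipped well past level. Two or three limes are present, lying in the insert. Origin: its centre.
- lime3: A loose lime, round, 36 mm across, about 30 g, smooth and waxy; rolls out of the insert once that is tipped well past level. Two or three limes are present, lying in the insert. Origin: its centre.
- carton: Fixed shallow cardboard carton, outside 256 (x) x 144 (y) x 40 mm tall, walls 4 mm, floor 3 mm, open on top, with one divider as high as the walls (4 mm thick, across y, centred at x = -38 mm). Origin: centre of the underside, z up.
- lime_bay (a point): Centre of the floor of the carton's smaller bay, inside 84 (x) x 136 (y) mm, 37 mm deep; the carton's axes.
- goods_bay (a point): Centre of the floor of the carton's larger bay, inside 160 (x) x 136 (y) mm, 37 mm deep; the carton's axes. All four goods fit standing: the rice box and the noodle box each with its length along y, one against each end, the spice tin and the can side by side between them.
- rice_box: Loose long box of rice, 128 (x) x 50 (y) x 58 mm tall, about 0.36 kg. Origin: centre of the underside, z up. May be absent.
- noodle_box: Loose slim cardboard box of noodles, 120 (x) x 36 (y) x 58 mm tall, about 0.25 kg. Origin: centre of the underside, z up. May be absent.
- spice_tin: Loose square tin, 62 x 62 x 78 mm tall, about 0.2 kg. Origin: centre of the underside, z up. May be absent.
- can: Loose round can, 62 mm across, 82 mm tall, about 0.3 kg. Origin: centre of the underside, z up. May be absent.
- wash_tray: Fixed low steel wash-up tray, 150 x 150 mm, floor 4 mm above the counter, rim 3 mm thick and 10 mm high. Origin: centre of the underside.
- salt_pot: Bystander: white salt pot, 42 mm across, 70 mm tall. Origin: centre of the underside.
- ramekin: Bystander: white ramekin in front of the caddy, 64 mm across, 38 mm tall. Origin: centre of the underside.
- garnish_board: Bystander: small wooden board with a paring knife, behind the caddy, 120 x 90 x 12 mm. Origin: centre of the underside.
Mind the look-alikes: they are no part of the job. Leave any yellow look-alike of the insert alone.

How it is judged:
On the way, in this order (a step that is already met when the one before it is completed fails the run):
1. the insert has been lifted straight up clear of the caddy, still upright (z of insert in the frame of caddy above 0.058 m and angle between insert's own z axis and vertical below 0.3 rad), for 0.1 s.
2. the insert is tipped over the smaller bay (angle between insert's own z axis and vertical above 1.2 rad and horizontal distance between insert and lime_bay below 0.18 m), for 0.1 s.
3. all the limes lie in the smaller bay (x of lime1 in the frame of lime_bay between -0.042 and 0.042 m and y of lime1 in the frame of lime_bay between -0.068 and 0.068 m and z of lime1 in the frame of lime_bay between 0 and 0.04 m and x of lime2 in the frame of lime_bay between -0.042 and 0.042 m and y of lime2 in the frame of lime_bay between -0.068 and 0.068 m and z of lime2 in the frame of lime_bay between 0 and 0.04 m and x of lime3 in the frame of lime_bay between -0.042 and 0.042 m and y of lime3 in the frame of lime_bay between -0.068 and 0.068 m and z of lime3 in the frame of lime_bay between 0 and 0.04 m), for 0.2 s.
At the end, for the whole second after the job is handed in: all limes lie in the smaller bay; every box and tin present stands upright (0.12 rad) with its underside on the floor (8 mm) of the larger bay; the insert stands upright (0.1 rad) on the wash-up tray's floor, within 50 mm of its centre; all at rest (all of step 3 and x of rice_box in the frame of goods_bay between -0.08 and 0.08 m and y of rice_box in the frame of goods_bay between -0.068 and 0.068 m and z of rice_box in the frame of goods_bay between -0.004 and 0.008 m and angle between each of rice_box, noodle_box, spice_tin, can's own z axis and vertical below 0.12 rad and linear speed of each of rice_box, noodle_box, spice_tin, can, insert below 0.03 m/s and x of noodle_box in the frame of goods_bay between -0.08 and 0.08 m and y of noodle_box in the frame of goods_bay between -0.068 and 0.068 m and z of noodle_box in the frame of goods_bay between -0.004 and 0.008 m and x of spice_tin in the frame of goods_bay between -0.08 and 0.08 m and y of spice_tin in the frame of goods_bay between -0.068 and 0.068 m and z of spice_tin in the frame of goods_bay between -0.004 and 0.008 m and x of can in the frame of goods_bay between -0.08 and 0.08 m and y of can in the frame of goods_bay between -0.068 and 0.068 m and z of can in the frame of goods_bay between -0.004 and 0.008 m and horizontal distance between insert and wash_tray below 0.05 m and z of insert in the frame of wash_tray below 0.01 m and angle between insert's own z axis and vertical below 0.1 rad); the robot touches nothing.
It fails at once if the insert is tilted while it is still in the caddy (angle between insert's own z axis and vertical above 0.35 rad and z of insert in the frame of caddy below 0.05 m and horizontal distance between insert and caddy below 0.075 m).
It fails at once if a bystander or the spoon insert is displaced by more than 40 mm (distance of any of salt_pot, ramekin, garnish_board, spoon_insert from where it was at the start of the episode above 0.04 m).
Of lime1, lime2, lime3 only 2 to 3 are there at a start; the rules pass over those that are not, and their reading is None.
Of rice_box, noodle_box, spice_tin, can only 3 to 4 are there at a start; the rules pass over those that are not, and their reading is None.
At some moment in a run one of rice_box, spice_tin, can may be knocked a few centimetres aside while the robot is not near it.
It also fails if it takes over 210 s, if anything falls off the work surface, if the arm or the gripper's body presses on something with over 40 N, if the wrist force passes 120 N, or if a joint passes its speed limit or range.

ROBOT

A 6-joint arm with a two-finger parallel gripper is mounted at the origin on the work surface. World frame = base frame: x ahead of the robot, y to its left, z up, the work surface at z = 0. Lengths are in m, angles in rad, forces in N, time in s.
With the tool pointing down it reaches from about 0.3 to 0.85 m from the base axis. Payload 4.2 kg.
Tool frame: the origin (TCP) lies between the finger pads; the fingertips stand 22 mm ahead of it and the grasp point (between the pads) lies 3 mm ahead of it (tips_ahead is the distance from the TCP to the fingertips, in m); z points along the fingers, y is the line along which they close (so a half turn about z gives the same grasp; the last joint's range is limited). The gripper opens to 91 mm and grips with 3 to 60 N. Pads are 32 mm wide; open, the fingers measure 118 mm over their backs; the gripper's body (76 mm by 178 mm) begins 60 mm behind the grasp point.
Start: joints at [1.195, 0.32, 1.565, -0, 1.257, -0.02], TCP at [0.2, 0.539, 0.236] pointing down, gripper open.
Joint ranges: [-3.11, 3.11], [-0.84, 2.01], [0.21, 2.61], [-1.34, 4.49], [0.05, 2.63], [-2.56, 2.56]. Speed limits (rad/s): [2.57, 2.57, 3.14, 3.14, 3.14, 3.14].

INTERFACE

Orientations are given as a rotation vector (axis times angle).
In Python, from station import * gives the robot as it stands. The module is installed in compiled form; this text tells all that it offers.
- The arm moves only by the shell command python3 -m pendant 'ROWS' [FORCE]. ROWS is JSON, a list of rows, each an object of numbers: "fingers": the finger opening in cm, from 0 to 9.12; "dx", "dy", "dz": the shift along the tool's x, y, z in cm; "rx", "ry", "rz": the turn, a rotation vector about the tool's x, y, z in rad. A call has 1 to 12 rows; each row is the pose to reach, as a shift and turn from the pose commanded when the call began, along the tool's axes at that moment; what a row does not reach only later rows make up. A row lasts 1/8 s, in which the tool goes at most 62.5 mm and 10.7 degrees, less where a joint would pass 70% of its speed; a pose out of reach is approached as far as the arm can. A call with a gripper value outside its range is refused whole. The fingers move at their own pace and stop on an object; FORCE is the grip in N (left out, the last holds). Time passes only in rows, so rows that repeat a pose let the fingers close. It gives the time, the measured TCP pose, the force, the opening and the grip force at its end, in the units of the state.
- sense(): the state, without advancing time (a new reading comes with each control period).
- snapshot(name): name is "scene" or "side" or "wrist"; returns (picture, depth): 420x560x3 uint8, red, green, blue; 420x560 float32, m along the optical axis (not along the pixel's ray), 0 where there is no reading.
- get_calibration(name): a dict with "vertical_fov" (degrees; the focal length in pixels is half the picture's height over the tangent of half this angle, whatever the lens; pixels are square), "cx", "cy" (the principal point, pixels), "dist_coeffs" ([k1, k2, p1, p2, k3] as OpenCV has them; the pictures are not rectified), "extrinsics" (4x4, takes a point from camera to world coordinates). Camera axes: x right, y down, z forward; pixel columns grow to the right and rows downward; lengths in m; the calibration is good to about 2 mm. A picture is of the moment at which its call begins: read the wrist's pose just before it. get_calibration takes no time and is no camera call; for the wrist camera it gives the pose at the moment of the call.
- job_done(): hands the job in; it is judged then, once.
The state is a dict: "t": time; "joint_pos": joint angles; "qd": joint speeds; "effort": joint torques, N m; "position": TCP position; "tcp_rot": TCP orientation; "contact_force": force on the tool from outside, world axes, zero at the start; "moment": the same for the moment, N m; "gripper_width": opening from 0.0 (shut) to 1.0 (fully open); "gripper_force": force on a finger pad.
Only numpy, scipy, OpenCV 4.12 (cv2) and the standard library are available. Lean on these libraries where they do the work, as an engineer would, in place of code of your own. Each camera call takes 0.05 s, during which the arm holds its last target. There are 200 camera calls.

## Working session

There is one attempt and no reset: what is moved stays moved. The work goes in short steps, Python scripts to look and compute and a shell command to move; the robot and the scene stay as the last step left them, time stands still between calls to the robot, and variables do not carry over. Pictures are saved under pics/ and viewed, at most 14 in all, crops included, and the job is handed in when it is done.

```bash
mkdir -p pics; ls; cat > h.py <<'E'
from station import *
import numpy as np, cv2
from scipy.spatial.transform import Rotation as R
def cal(n):
    c=get_calibration(n); f=210/np.tan(np.radians(c["vertical_fov"])/2)
    K=np.array([[f,0,c["cx"]],[0,f,c["cy"]],[0,0,1.]])
    return K,np.array(c["dist_coeffs"],float),np.array(c["extrinsics"])
def cloud(n):
    K,d,E=cal(n); im,dep=snapshot(n)
    v,u=np.mgrid[0:420,0:560]
    p=cv2.undistortPoints(np.stack([u,v],-1).reshape(-1,1,2).astype(np.float64),K,d).reshape(420,560,2)
    P=np.dstack([p*dep[...,None],dep])@E[:3,:3].T+E[:3,3]
    P[dep==0]=np.nan
    return im,P,(K,d,E)
def save(n,im): cv2.imwrite("pics/"+n+".png",cv2.cvtColor(im,cv2.COLOR_RGB2BGR))
E
python3 - <<'E'
from h import *
s=sense();print({k:np.round(v,3) for k,v in s.items()})
for n in("scene","side","wrist"):
    im,P,c=cloud(n);save(n+"0",im);np.savez("%s0.npz"%n,im=im,P=P);print(n,np.round(c[2],2).tolist(),c[1])
a=[cv2.imread("pics/%s0.png"%n) for n in("scene","side")]
E
```

```text
pics
{'t': np.float64(0.0), 'joint_pos': array([ 1.195,  0.32 ,  1.566,  0.   ,  1.257, -0.02 ]), 'qd': array([ 0.   , -0.001, -0.001, -0.002, -0.001, -0.001]), 'effort': array([-1.0000e-03, -4.1247e+01, -2.3198e+01,  7.3000e-02,  4.6000e-02,
       -0.0000e+00]), 'position': array([0.2  , 0.539, 0.235]), 'tcp_rot': array([-5.560e-01, -3.092e+00,  3.000e-03]), 'contact_force': array([ 0.679, -0.195, -0.139]), 'moment': array([ 0.011,  0.021, -0.003]), 'gripper_force': np.float64(0.0), 'gripper_width': np.float64(1.002)}
scene [[0.85, 0.45, -0.28, 0.91], [0.53, -0.73, 0.43, -0.6], [-0.01, -0.51, -0.86, 1.12], [0.0, 0.0, 0.0, 1.0]] [-0.08412093  0.          0.          0.          0.        ]
side [[0.8, -0.45, 0.39, 0.02], [-0.6, -0.61, 0.52, -0.74], [0.0, -0.66, -0.75, 1.04], [0.0, 0.0, 0.0, 1.0]] [-0.12452394  0.          0.          0.          0.        ]
wrist [[0.35, 0.91, 0.24, 0.13], [0.94, -0.34, -0.09, 0.56], [-0.0, 0.26, -0.97, 0.39], [0.0, 0.0, 0.0, 1.0]] [-0.05689921  0.          0.          0.          0.        ]
```

```bash
sleep 1
```

```text
(no output)
```

View pics/scene0.png

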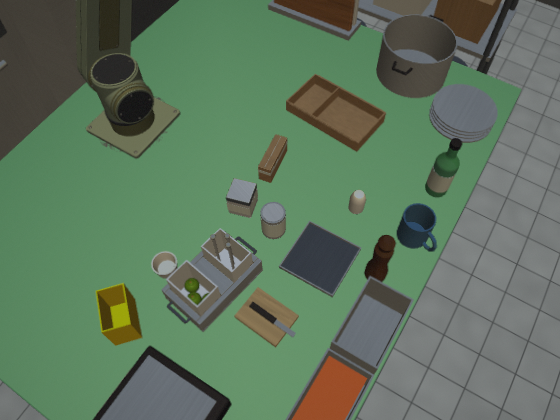

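View pics/side0.png

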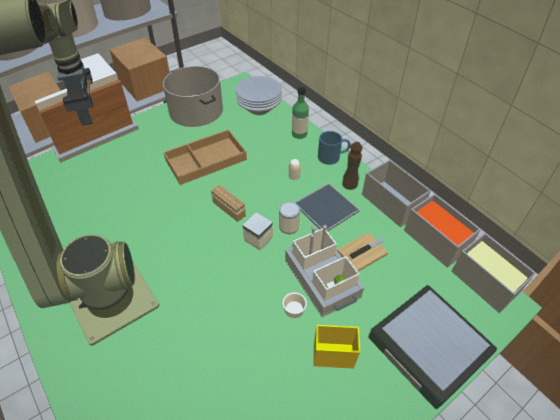

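Both views show the brown carton (scene 335,110), one long box (273,158), the spice tin (242,198), the can (273,220), the caddy (213,280) with two limes in the −y insert, and the dark square wash tray (320,258). The yellow look-alike is at (118,313). Next I'll measure them.

```bash
cat > topo.py <<'E'
import sys
from h import *
# merged top-down map, 2 mm cells, x 0.1..0.9, y -0.6..0.6
def topo(Ps,ims,x0=0.15,x1=0.95,y0=-0.45,y1=0.55,c=0.002):
    H=np.zeros((int((x1-x0)/c),int((y1-y0)/c)),np.float32); C=np.zeros(H.shape+(3,),np.uint8)
    P=np.concatenate([p.reshape(-1,3) for p in Ps]);I=np.concatenate([i.reshape(-1,3) for i in ims])
    ok=np.isfinite(P).all(1)&(P[:,0]>x0)&(P[:,0]<x1-.001)&(P[:,1]>y0)&(P[:,1]<y1-.001)&(P[:,2]<.25);P=P[ok];I=I[ok]
    o=np.argsort(P[:,2]);P=P[o];I=I[o]
    r=((P[:,0]-x0)/c).astype(int);k=((P[:,1]-y0)/c).astype(int)
    H[r,k]=P[:,2];C[r,k]=I
    return H[::-1,::-1],C[::-1,::-1] # up = +x, left = +y
E
python3 - <<'E'
from topo import *
S=[np.load(n+"0.npz") for n in("scene","side")]
for s in S:
    P=s["P"];im=s["im"]; g=(im[...,1]>im[...,0]*1.3)&(im[...,1]>im[...,2]*1.2)
    print("table z",np.nanpercentile(P[...,2][g],[5,50,95]))
H,C=topo([s["P"] for s in S],[s["im"] for s in S])
save("topC",C)
Hn=cv2.medianBlur(H,3)
save("topH",cv2.applyColorMap((np.clip(Hn/.15,0,1)*255).astype(np.uint8),cv2.COLORMAP_JET)[...,::-1])
m=cv2.morphologyEx((Hn>.02).astype(np.uint8),cv2.MORPH_OPEN,np.ones((3,3)))
n,L,st,ce=cv2.connectedComponentsWithStats(m)
for i in range(1,n):
    if st[i,4]<80: continue
    v,u=np.where(L==i); x=.95-(v+.5)*.002;y=.55-(u+.5)*.002
    h=Hn[L==i]; t=h>np.percentile(h,90)-.008
    (a,b),(w,l),ang=cv2.minAreaRect(np.c_[x,y][t].astype(np.float32))
    print(i,st[i,4],"rect",np.round([a,b,w,l],3),round(ang,1),"top",np.round(np.percentile(h[t],[10,50,90]),3))
E
```

```text
table z [-0.0027945   0.00106288  0.00524029]
table z [-3.50435516e-03 -3.46800557e-05  3.76058191e-03]Traceback (most recent call last):
  File "<stdin>", line 6, in <module>
  File "topo.py", line 10, in topo
    H[r,k]=P[:,2];C[r,k]=I
    ~^^^^^
IndexError: index 399 is out of bounds for axis 0 with size 399
```

```bash
sed -i 's/int((x1-x0)\/c)/round((x1-x0)\/c)/;s/int((y1-y0)\/c)/round((y1-y0)\/c)/' topo.py
cat > obj.py <<'E'
from topo import *
def objs(S,nm):
    H,C=topo([s[0] for s in S],[s[1] for s in S])
    save(nm,C)
    Hn=cv2.medianBlur(H,3)
    m=cv2.morphologyEx((Hn>.02).astype(np.uint8),cv2.MORPH_OPEN,np.ones((3,3)))
    n,L,st,ce=cv2.connectedComponentsWithStats(m)
    for i in range(1,n):
        if st[i,4]<80: continue
        v,u=np.where(L==i); x=.95-(v+.5)*.002;y=.55-(u+.5)*.002
        h=Hn[L==i]; t=h>np.percentile(h,90)-.008
        (a,b),(w,l),ang=cv2.minAreaRect(np.c_[x,y][t].astype(np.float32))
        print(i,st[i,4],"rect",np.round([a,b,w,l],3),round(ang,1),"top",np.round(np.percentile(h[t],[10,50,90]),3))
E
python3 - <<'E'
from obj import *
S=[np.load(n+"0.npz") for n in("scene","side")]
objs([(s["P"],s["im"]) for s in S],"topC")
E
```

```text
1 1024 rect [ 0.884 -0.21   0.178  0.11 ] 90.0 top [0.095 0.099 0.1  ]
2 3366 rect [ 0.884 -0.38   0.138  0.11 ] 90.0 top [0.093 0.099 0.101]
4 330 rect [0.855 0.061 0.039 0.076] 67.6 top [0.082 0.087 0.089]
6 984 rect [0.826 0.414 0.067 0.17 ] 87.3 top [0.096 0.099 0.101]
7 193 rect [0.877 0.105 0.029 0.072] 56.8 top [0.082 0.086 0.089]
11 482 rect [0.859 0.243 0.02  0.025] 45.0 top [0.193 0.199 0.201]
16 393 rect [ 0.833 -0.068  0.022  0.028] 90.0 top [0.174 0.179 0.182]
33 193 rect [0.703 0.075 0.025 0.025] 45.0 top [0.061 0.067 0.069]
34 596 rect [0.622 0.527 0.166 0.041] 0.7 top [0.128 0.133 0.137]
42 466 rect [0.494 0.26  0.01  0.232] 83.8 top [0.033 0.037 0.04 ]
44 218 rect [0.549 0.395 0.009 0.101] 83.2 top [0.03  0.034 0.038]
45 3174 rect [ 0.513 -0.294  0.178  0.103] 81.1 top [0.098 0.103 0.105]
46 651 rect [ 0.553 -0.091  0.058  0.058] 78.7 top [0.08  0.082 0.084]
58 886 rect [ 0.448 -0.074  0.062  0.062] 14.7 top [0.076 0.078 0.079]
61 643 rect [0.443 0.077 0.036 0.11 ] 9.7 top [0.055 0.057 0.059]
72 111 rect [0.412 0.412 0.009 0.054] 81.0 top [0.029 0.034 0.037]
73 80 rect [0.426 0.119 0.024 0.018] 90.0 top [0.054 0.057 0.06 ]
74 90 rect [ 0.416 -0.315  0.013  0.039] 22.4 top [0.029 0.035 0.038]
75 150 rect [ 0.375 -0.316  0.06   0.027] 61.6 top [0.031 0.035 0.038]
```

View pics/topC.png

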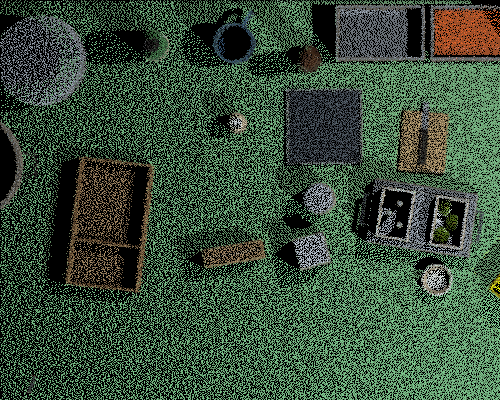

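The fused top-down map (2 mm/px) shows the carton at cols 68–152, rows 158–290, with its smaller bay on the near side. It also shows the noodle box (233,253), tin (311,251), can (319,198), wash tray (323,127) and the caddy with the lime insert at the right (451,222). The rice box is absent. I'll refine these poses for each camera.

```bash
cat > fit.py <<'E'
from h import *
def fit(P,m,nm,tag=""):
    p=P[m]; p=p[np.isfinite(p).all(1)]
    # drop isolated points
    from scipy.spatial import cKDTree
    q=p[:,:2]; d=cKDTree(q).query(q,k=5)[0][:,-1]; q=q[d<.008]; p=p[d<.008]
    (a,b),(w,l),ang=cv2.minAreaRect(q.astype(np.float32))
    print(nm,tag,len(q),np.round([a,b,w,l],4),"ang",round(ang,1),"mean",np.round(p.mean(0),4),"z90",np.round(np.percentile(p[:,2],90),4))
    return p
def box(P,x0,x1,y0,y1,z0,z1):
    return (P[...,0]>x0)&(P[...,0]<x1)&(P[...,1]>y0)&(P[...,1]<y1)&(P[...,2]>z0)&(P[...,2]<z1)
E
python3 - <<'E'
from fit import *
for n in("scene","side"):
    s=np.load(n+"0.npz");P=s["P"];im=s["im"].astype(int);r,g,b=im[...,0],im[...,1],im[...,2]
    br=(r>g*1.2)&(g>b)
    fit(P,box(P,.33,.68,.2,.45,.033,.046)&br,"carton",n)
    fit(P,box(P,.36,.5,.01,.16,.05,.064)&br,"noodle",n)
    fit(P,box(P,.4,.50,-.12,-.03,.071,.084),"tin",n)
    fit(P,box(P,.5,.6,-.14,-.05,.075,.09),"can",n)
    fit(P,box(P,.4,.62,-.42,-.28,.095,.112),"insert",n)
    fit(P,box(P,.4,.62,-.43,-.17,.045,.06),"caddy",n)
    gr=(g>r*1.25)&(g>b*1.15)
    fit(P,box(P,.6,.79,-.2,0.0,-.01,.02)&~gr,"tray",n)
    sat=(g>b*1.8)&(g>r)
    p=fit(P,box(P,.45,.6,-.42,-.28,.0,.09)&sat,"limes",n)
    p=fit(P,box(P,.35,.48,-.36,-.26,.03,.045)&~gr,"ramekin",n)
    p=P[box(P,.33,.68,.2,.45,-.005,.02)&br];print("carton floor",np.nanmedian(p[:,2]))
E
```

```text
carton scene 727 [0.5013 0.3308 0.1517 0.2594] ang 83.5 mean [0.5004 0.3218 0.039 ] z90 0.0429
noodle scene 400 [0.4441 0.0818 0.0348 0.1187] ang 9.6 mean [0.4455 0.0786 0.0588] z90 0.0619
tin scene 537 [ 0.448  -0.0733  0.0637  0.0637] ang 15.8 mean [ 0.4498 -0.0742  0.0786] z90 0.0812
can scene 468 [ 0.5529 -0.0881  0.0633  0.0613] ang 80.4 mean [ 0.5538 -0.0892  0.0828] z90 0.0856
insert scene 356 [ 0.5037 -0.3465  0.0646  0.1043] ang 81.2 mean [ 0.5066 -0.3467  0.1028] z90 0.1071
caddy scene 1959 [ 0.5132 -0.2927  0.2069  0.1324] ang 81.7 mean [ 0.5255 -0.3099  0.0544] z90 0.058
tray scene 3416 [ 0.6966 -0.0981  0.1513  0.1533] ang 0.5 mean [ 0.6972 -0.0986  0.0053] z90 0.009
limes scene 256 [ 0.494  -0.3416  0.0338  0.0635] ang 57.5 mean [ 0.4926 -0.3418  0.039 ] z90 0.0455
ramekin scene 242 [ 0.4153 -0.3297  0.0622  0.1138] ang 75.5 mean [ 0.4082 -0.3246  0.0369] z90 0.0417
carton floor 0.005108450105517415
carton side 246 [0.4988 0.3278 0.1499 0.2493] ang 83.7 mean [0.4946 0.3144 0.0377] z90 0.0419
noodle side 4 [4.588e-01 2.440e-02 7.900e-03 4.000e-04] ang 7.3 mean [0.4581 0.0242 0.0552] z90 0.0573
tin side 390 [ 0.4489 -0.0744  0.0655  0.064 ] ang 14.1 mean [ 0.4465 -0.0769  0.0775] z90 0.08
can side 282 [ 0.5516 -0.0908  0.0601  0.0608] ang 60.6 mean [ 0.5512 -0.0914  0.082 ] z90 0.0849
insert side 290 [ 0.5053 -0.3485  0.0672  0.102 ] ang 81.7 mean [ 0.5044 -0.3493  0.1019] z90 0.1061
caddy side 1253 [ 0.5134 -0.295   0.2084  0.13  ] ang 80.8 mean [ 0.494  -0.3112  0.0537] z90 0.0575
tray side 1672 [ 0.697  -0.0994  0.1544  0.1543] ang 1.0 mean [ 0.6987 -0.0998  0.0048] z90 0.0086
limes side 51 [ 0.532  -0.3386  0.0194  0.026 ] ang 88.1 mean [ 0.5318 -0.3402  0.0405] z90 0.0455
ramekin side 210 [ 0.4051 -0.3073  0.1018  0.0878] ang 82.6 mean [ 0.4076 -0.3205  0.0365] z90 0.0406
carton floor 0.007066451749948133
```

```bash
python3 - <<'E'
from fit import *
c=np.array([.5045,-.3475]);t=np.radians(-8.5);A=np.array([[np.cos(t),-np.sin(t)],[np.sin(t),np.cos(t)]])
for n in("scene","side"):
    s=np.load(n+"0.npz");P=s["P"]
    p=P[box(P,.4,.65,-.45,-.12,.11,.25)]
    q=(p[:,:2]-c)@A
    for z0 in(.11,.125,.14,.155,.17): 
        m=(p[:,2]>=z0)&(p[:,2]<z0+.015); 
        if m.any(): print(n,z0,m.sum(),"x",np.round(np.percentile(q[m,0],[0,50,100]),3),"y",np.round(np.percentile(q[m,1],[0,50,100]),3))
S=[np.load(n+"0.npz")["im"] for n in("scene","side")]
save("crop",np.hstack([cv2.resize(S[0][215:335,150:290],None,fx=2.8,fy=2.8,interpolation=2),cv2.resize(S[1][215:335,270:410],None,fx=2.8,fy=2.8,interpolation=2)]))
E
```

```text
scene 0.11 25 x [-0.045 -0.006  0.052] y [-0.029  0.1    0.138]
scene 0.125 21 x [-0.02   0.002  0.026] y [0.095 0.102 0.124]
scene 0.14 25 x [-0.022  0.004  0.026] y [0.094 0.103 0.123]
scene 0.155 55 x [-0.026  0.001  0.029] y [0.093 0.102 0.126]
scene 0.17 11 x [0.02  0.024 0.028] y [0.099 0.105 0.108]
side 0.11 16 x [-0.021  0.02   0.027] y [0.093 0.099 0.103]
side 0.125 21 x [-0.021 -0.016  0.025] y [0.094 0.098 0.123]
side 0.14 25 x [-0.02   0.002  0.026] y [0.093 0.103 0.121]
side 0.155 42 x [-0.024 -0.     0.027] y [0.091 0.099 0.124]
side 0.17 3 x [0.022 0.023 0.027] y [0.1   0.101 0.103]
```

View pics/crop.png

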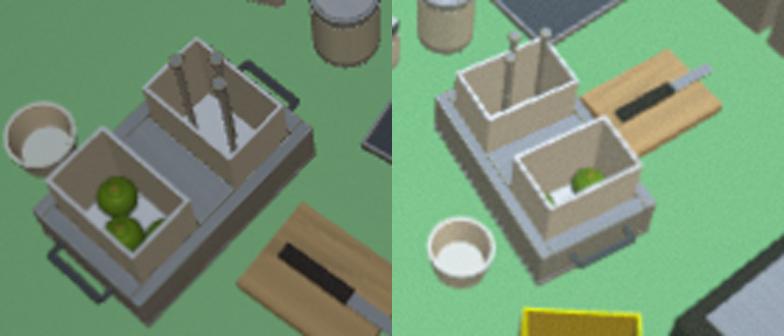

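The enlarged crop shows at least two limes in the −y insert, and probably a third. The three spoons stand at mid-insert, ≥91 mm from the lime insert's centre line. I'll grip near the far wall with the tool tilted 30° so the body stays clear of the spoons.

```bash
cat > go.py <<'E'
from h import *
def tool(z,y):
    z=np.array(z,float);z/=np.linalg.norm(z);y=np.array(y,float);y-=z*(y@z);y/=np.linalg.norm(y)
    return np.c_[np.cross(y,z),y,z]
def rel(g,Rt,s=None):
    "row from present pose to grasp point g, tool rotation Rt"
    s=s or sense();p=np.array(s["position"]);R0=R.from_rotvec(s["tcp_rot"]).as_matrix()
    d=R0.T@(np.array(g)-.003*Rt[:,2]-p)*100; r=R.from_matrix(R0.T@Rt).as_rotvec()
    print("d",np.round(d,2),"r",np.round(r,3),"rows",np.ceil(np.linalg.norm(d)/6.25),np.ceil(np.degrees(np.linalg.norm(r))/10.7))
def now():
    s=sense();R0=R.from_rotvec(s["tcp_rot"]).as_matrix();g=np.array(s["position"])+.003*R0[:,2]
    print("t",round(s["t"],2),"g",np.round(g,4),"z",np.round(R0[:,2],3),"y",np.round(R0[:,1],3),"F",np.round(s["contact_force"],1),"w",np.round(s["gripper_width"]*91.2,1),"j",np.round(s["joint_pos"],2))
    return s,R0,g
E
python3 - <<'E'
from go import *
iy=np.array([.148,.989,0]);ix=np.array([.989,-.148,0])
T=tool(-.5*ix-[0,0,.866],iy)
rel([.534,-.352,.25],T)
E
```

```text
d [-62.46 -71.83  -1.63] r [ 0.053  0.522 -0.203] rows 16.0 4.0
```

```bash
python3 -m pendant '[{"dx":-31,"dy":-36,"dz":-1.6},{"dx":-31,"dy":-36,"dz":-1.6},{"dx":-31,"dy":-36,"dz":-1.6},{"dx":-31,"dy":-36,"dz":-1.6},{"dx":-31,"dy":-36,"dz":-1.6},{"dx":-31,"dy":-36,"dz":-1.6},{"dx":-31,"dy":-36,"dz":-1.6},{"dx":-31,"dy":-36,"dz":-1.6},{"dx":-62.5,"dy":-71.8,"dz":-1.6,"rx":0.053,"ry":0.522,"rz":-0.203},{"dx":-62.5,"dy":-71.8,"dz":-1.6,"rx":0.053,"ry":0.522,"rz":-0.203},{"dx":-62.5,"dy":-71.8,"dz":-1.6,"rx":0.053,"ry":0.522,"rz":-0.203},{"dx":-62.5,"dy":-71.8,"dz":-1.6,"rx":0.053,"ry":0.522,"rz":-0.203}]' 20; cat > a.py <<'E'
from go import *
iy=np.array([.148,.989,0]);ix=np.array([.989,-.148,0])
T=tool(-.5*ix-[0,0,.866],iy)
E
python3 - <<'E'
from a import *
now();rel([.534,-.352,.25],T)
E
```

```text
t 0.15 g [0.2002 0.5387 0.2323] z [-0.    -0.001 -1.   ] y [ 0.348  0.937 -0.001] F [-0.6 -0.6  0.5] w 90.8 j [ 1.2   0.32  1.57 -0.    1.26 -0.02]
d [-62.46 -71.83  -1.63] r [ 0.053  0.522 -0.203] rows 16.0 4.0invalid input
```

```bash
python3 -m pendant '[{"dx":-31,"dy":-36,"dz":-1.6,"rx":0,"ry":0,"rz":0,"fingers":9.1},{"dx":-31,"dy":-36,"dz":-1.6,"rx":0,"ry":0,"rz":0,"fingers":9.1}]' 20; cat /dev/null; python3 - <<'E'
from a import *
now();rel([.534,-.352,.25],T)
E
```

```text
t: 0.4
position: [0.2439, 0.4206, 0.2395]
tcp_rot: [0.553, 3.092, -0.002]
contact_force: [1.4, -1.2, 0.6]
gripper_width: 0.998
gripper_force: 0.0
t 0.4 g [0.2439 0.4206 0.2365] z [-0.    -0.001 -1.   ] y [ 0.347  0.938 -0.001] F [ 1.4 -1.2  0.6] w 91.0 j [ 1.02  0.18  1.75 -0.    1.21 -0.19]
d [-54.14 -62.38  -1.22] r [ 0.053  0.522 -0.201] rows 14.0 4.0
```

```bash
python3 -m pendant '[{"dx":-27,"dy":-31,"dz":-1.2,"rx":0,"ry":0,"rz":0,"fingers":9.1},{"dx":-27,"dy":-31,"dz":-1.2,"rx":0,"ry":0,"rz":0,"fingers":9.1},{"dx":-27,"dy":-31,"dz":-1.2,"rx":0,"ry":0,"rz":0,"fingers":9.1},{"dx":-27,"dy":-31,"dz":-1.2,"rx":0,"ry":0,"rz":0,"fingers":9.1},{"dx":-54.1,"dy":-62.4,"dz":-1.2,"rx":0.053,"ry":0.522,"rz":-0.201,"fingers":9.1},{"dx":-54.1,"dy":-62.4,"dz":-1.2,"rx":0.053,"ry":0.522,"rz":-0.201,"fingers":9.1},{"dx":-54.1,"dy":-62.4,"dz":-1.2,"rx":0.053,"ry":0.522,"rz":-0.201,"fingers":9.1},{"dx":-54.1,"dy":-62.4,"dz":-1.2,"rx":0.053,"ry":0.522,"rz":-0.201,"fingers":9.1},{"dx":-54.1,"dy":-62.4,"dz":-1.2,"rx":0.053,"ry":0.522,"rz":-0.201,"fingers":9.1},{"dx":-54.1,"dy":-62.4,"dz":-1.2,"rx":0.053,"ry":0.522,"rz":-0.201,"fingers":9.1},{"dx":-54.1,"dy":-62.4,"dz":-1.2,"rx":0.053,"ry":0.522,"rz":-0.201,"fingers":9.1},{"dx":-54.1,"dy":-62.4,"dz":-1.2,"rx":0.053,"ry":0.522,"rz":-0.201,"fingers":9.1}]' 20 >/dev/null; python3 - <<'E'
from a import *
now();rel([.534,-.352,.25],T)
E
```

```text
t 1.9 g [ 0.5028 -0.2736  0.2484] z [-0.494  0.076 -0.866] y [0.15  0.989 0.001] F [0.9 0.  0.8] w 90.7 j [-0.44  0.57  1.21 -0.15  1.86 -1.87]
d [-3.6  -7.28 -2.28] r [ 0.002 -0.    -0.001] rows 2.0 1.0
```

```bash
python3 -m pendant '[{"dx":-3.6,"dy":-7.3,"dz":-2.3,"rx":0,"ry":0,"rz":0,"fingers":9.1},{"dx":-3.6,"dy":-7.3,"dz":-2.3,"rx":0,"ry":0,"rz":0,"fingers":9.1},{"dx":-3.6,"dy":-7.3,"dz":-2.3,"rx":0,"ry":0,"rz":0,"fingers":9.1},{"dx":-3.6,"dy":-7.3,"dz":-2.3,"rx":0,"ry":0,"rz":0,"fingers":9.1}]' 20 >/dev/null; python3 - <<'E'
from a import *
from fit import *
now();rel([.534,-.352,.098],T)
im,P,c=cloud("wrist");save("w1",im);np.savez("w1.npz",im=im,P=P)
fit(P,box(P,.4,.62,-.42,-.28,.097,.112),"insert")
fit(P,box(P,.4,.62,-.43,-.17,.047,.06),"caddy")
E
```

```text
t 2.4 g [ 0.5334 -0.3493  0.2505] z [-0.495  0.076 -0.866] y [0.149 0.989 0.002] F [0.4 0.4 0. ] w 91.1 j [-0.51  0.68  1.01 -0.19  1.94 -1.96]
d [-7.72 -0.29 13.15] r [ 0.002 -0.001 -0.   ] rows 3.0 1.0
insert  1177 [ 0.5053 -0.3474  0.0642  0.1003] ang 81.1 mean [ 0.4927 -0.3457  0.1052] z90 0.1072
caddy  5933 [ 0.5118 -0.3034  0.1886  0.1279] ang 81.1 mean [ 0.5124 -0.3148  0.0559] z90 0.0573
```

View pics/w1.png

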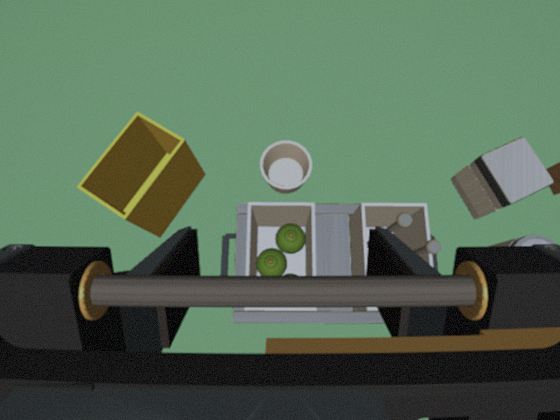

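The wrist view shows the fingers straddling the insert (245–315, 205–310), which is centred under them with three limes at (291,237), (271,263) and (290,275). I'll descend, grip and lift.

```bash
python3 -m pendant '[{"dx":-2.6,"dy":-0.2,"dz":4.4,"rx":0,"ry":0,"rz":0,"fingers":9.1},{"dx":-5.2,"dy":-0.2,"dz":8.8,"rx":0,"ry":0,"rz":0,"fingers":9.1},{"dx":-6.7,"dy":-0.2,"dz":11.4,"rx":0,"ry":0,"rz":0,"fingers":9.1},{"dx":-7.7,"dy":-0.2,"dz":13.1,"rx":0,"ry":0,"rz":0,"fingers":9.1},{"dx":-7.7,"dy":-0.2,"dz":13.1,"rx":0,"ry":0,"rz":0,"fingers":9.1},{"dx":-7.7,"dy":-0.2,"dz":13.1,"rx":0,"ry":0,"rz":0,"fingers":9.1}]' 20 >/dev/null; python3 - <<'E'
from a import *
now()
E
python3 -m pendant '[{"dx":0,"dy":0,"dz":0,"rx":0,"ry":0,"rz":0,"fingers":5.5},{"dx":0,"dy":0,"dz":0,"rx":0,"ry":0,"rz":0,"fingers":5.5},{"dx":0,"dy":0,"dz":0,"rx":0,"ry":0,"rz":0,"fingers":5.5},{"dx":0,"dy":0,"dz":0,"rx":0,"ry":0,"rz":0,"fingers":5.5},{"dx":0,"dy":0,"dz":0,"rx":0,"ry":0,"rz":0,"fingers":5.5},{"dx":0,"dy":0,"dz":0,"rx":0,"ry":0,"rz":0,"fingers":5.5}]' 50
python3 - <<'E'
from a import *
s,R0,g=now();rel(g+[0,0,.03],R0);rel(g+[0,0,.18],R0)
E
```

```text
t 3.2 g [ 0.5352 -0.3524  0.1003] z [-0.493  0.074 -0.867] y [ 0.149  0.989 -0.   ] F [0.5 0.6 0.6] w 90.8 j [-0.51  0.77  1.2  -0.18  1.65 -1.9 ]
t: 3.95
position: [0.5361, -0.3524, 0.1016]
tcp_rot: [-0.196, -2.612, -0.054]
contact_force: [0.4, 2.1, 3.9]
gripper_width: 0.7
gripper_force: 49.9
t 3.95 g [ 0.5346 -0.3522  0.099 ] z [-0.494  0.076 -0.866] y [0.15  0.989 0.001] F [0.4 2.1 3.9] w 63.8 j [-0.51  0.78  1.21 -0.18  1.65 -1.9 ]
d [ 1.5  0.  -2.6] r [0. 0. 0.] rows 1.0 0.0
d [  9.     0.02 -15.59] r [0. 0. 0.] rows 3.0 0.0
```

```bash
python3 -m pendant '[{"dx":0.5,"dy":0,"dz":-0.87,"rx":0,"ry":0,"rz":0,"fingers":5.5},{"dx":1.25,"dy":0,"dz":-2.17,"rx":0,"ry":0,"rz":0,"fingers":5.5},{"dx":2,"dy":0,"dz":-3.46,"rx":0,"ry":0,"rz":0,"fingers":5.5},{"dx":3,"dy":0,"dz":-5.2,"rx":0,"ry":0,"rz":0,"fingers":5.5},{"dx":4,"dy":0,"dz":-6.93,"rx":0,"ry":0,"rz":0,"fingers":5.5},{"dx":5,"dy":0,"dz":-8.66,"rx":0,"ry":0,"rz":0,"fingers":5.5},{"dx":6.5,"dy":0,"dz":-11.26,"rx":0,"ry":0,"rz":0,"fingers":5.5},{"dx":8,"dy":0,"dz":-13.86,"rx":0,"ry":0,"rz":0,"fingers":5.5},{"dx":9.5,"dy":0,"dz":-16.5,"rx":0,"ry":0,"rz":0,"fingers":5.5},{"dx":9.5,"dy":0,"dz":-16.5,"rx":0,"ry":0,"rz":0,"fingers":5.5}]' 55
python3 - <<'E'
from a import *
from fit import *
s,R0,g=now()
im,P,c=cloud("side");save("s2",im[150:360,200:480].repeat(2,0).repeat(2,1))
p=fit(P,box(P,.4,.65,-.45,-.28,.16,.31),"ins")
E
```

```text
t: 5.2
position: [0.5367, -0.353, 0.295]
tcp_rot: [-0.198, -2.618, -0.05]
contact_force: [-0.7, 0.8, -3.2]
gripper_width: 0.7
gripper_force: 54.9
t 5.2 g [ 0.5352 -0.3528  0.2924] z [-0.489  0.073 -0.869] y [ 0.15   0.989 -0.002] F [-0.7  0.8 -3.2] w 63.8 j [-0.51  0.67  0.92 -0.2   2.03 -1.98]
ins  2336 [ 0.5099 -0.351   0.0875  0.1105] ang 82.1 mean [ 0.5026 -0.3514  0.2589] z90 0.2977
```

View pics/s2.png

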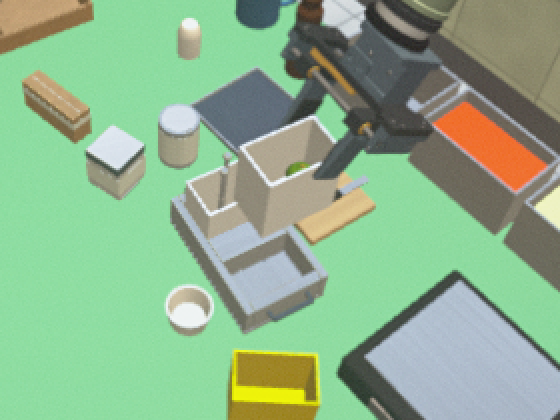

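The insert is out, upright, with the limes inside, and the caddy pocket is empty. Before choosing the pour pose, I'll fit a simple kinematic model to the logged poses to check reach.

```bash
cat > kin.py <<'E'
from h import *
from scipy.optimize import least_squares
def rz(a): return R.from_euler('z',a).as_matrix()
def ry(a): return R.from_euler('y',a).as_matrix()
def fk(q,k):
    a1,d1,L2,L3,d6,e=k
    A=rz(q[0]);p=A@[a1,0,d1];A=A@ry(q[1]);p=p+A@[0,0,L2];A=A@ry(q[2]);p=p+A@[e,0,L3]
    A=A@rz(q[3])@ry(q[4]);p=p+A@[0,0,d6];A=A@rz(q[5])
    return p,A
D=[([1.195,.32,1.566,0,1.257,-.02],[.2002,.5387,.2323]),([1.02,.18,1.75,0,1.21,-.19],[.2439,.4206,.2365]),([-.44,.57,1.21,-.15,1.86,-1.87],[.5028,-.2736,.2484]),([-.51,.68,1.01,-.19,1.94,-1.96],[.5334,-.3493,.2505]),([-.51,.77,1.2,-.18,1.65,-1.9],[.5352,-.3524,.1003]),([-.51,.67,.92,-.2,2.03,-1.98],[.5352,-.3528,.2924])]
f=least_squares(lambda k:np.concatenate([fk(q,k)[0]-np.array(p) for q,p in D]),[0,.4,.4,.4,.2,0])
K=f.x
s=sense();A=R.from_rotvec(s["tcp_rot"]).as_matrix();B=fk(s["joint_pos"],K)[1];C=B.T@A
lo=np.array([-3.11,-.84,.21,-1.34,.05,-2.56]);hi=np.array([3.11,2.01,2.61,4.49,2.63,2.56])
def ik(g,T,q0):
    def r(q):
        p,A=fk(q,K);return np.r_[(p-g)*10,R.from_matrix((A@C).T@T).as_rotvec()]
    f=least_squares(r,np.clip(q0,lo+.01,hi-.01),bounds=(lo,hi));return f.x,2*f.cost
E
python3 - <<'E'
from kin import *
from go import tool
print(K,np.abs(f.fun).max());print(C.round(3))
q0=s["joint_pos"]
# pour: insert frame (ix,iz), tool z=-.5ix-.866iz ; tool y=iy. tip by angle, mouth horizontal dir at azimuth az
for az in range(-180,180,30):
    m=np.array([np.cos(np.radians(az)),np.sin(np.radians(az)),0]);up=np.array([0,0,1.])
    r=[]
    for tip in(1.25,1.6,1.9,2.0):
        iz=np.cos(tip)*up+np.sin(tip)*m; ix=-np.cos(tip)*m+np.sin(tip)*up  # tipping toward -ix
        iy=np.cross(iz,ix);T=np.c_[iz*0,iz*0,iz*0]
        z=-.494*ix-.8695*iz;T=tool(z,iy)
        g=np.array([.4185,.3386,.24])+.0*m
        best=min((ik(g,T,np.r_[j1,.4,1.5,j4,1.2,j6])[1],) for j1 in(.3,1.) for j4 in(-1,0,1.5) for j6 in(-2,0,2))[0]
        r.append(round(best,4))
    print(az,r)
E
```

```text
[0.00873542 0.12595048 0.55070343 0.41274991 0.27106643 0.0203968 ] 0.010977263106479007
[[ 0. -1. -0.]
 [ 1.  0. -0.]
 [ 0. -0.  1.]]
-180 [np.float64(0.0), np.float64(0.009), np.float64(0.0), np.float64(0.0)]
-150 [np.float64(0.0), np.float64(0.0), np.float64(0.0), np.float64(0.0)]
-120 [np.float64(0.0026), np.float64(0.0), np.float64(0.0), np.float64(0.0)]
-90 [np.float64(0.0568), np.float64(0.0), np.float64(0.0), np.float64(0.0)]
-60 [np.float64(0.0098), np.float64(0.0), np.float64(0.0), np.float64(0.0)]
-30 [np.float64(0.0), np.float64(0.0), np.float64(0.0), np.float64(0.0)]
0 [np.float64(0.0), np.float64(0.0), np.float64(0.0), np.float64(0.0)]
30 [np.float64(0.0), np.float64(0.0), np.float64(0.0), np.float64(0.0)]
60 [np.float64(0.0), np.float64(0.0), np.float64(0.0), np.float64(0.0)]
90 [np.float64(0.0), np.float64(0.0), np.float64(0.0), np.float64(0.0)]
120 [np.float64(0.0), np.float64(0.0), np.float64(0.0), np.float64(0.0)]
150 [np.float64(0.0), np.float64(0.0), np.float64(0.0), np.float64(0.0039)]
```

```bash
cat > path.py <<'E'
from kin import *
from go import tool
up=np.array([0,0,1.])
def frame(az,tip,t=np.arctan2(.494,.8695)):
    m=np.array([np.cos(az),np.sin(az),0])
    iz=np.cos(tip)*up+np.sin(tip)*m; ix=-np.cos(tip)*m+np.sin(tip)*up
    return tool(-np.sin(t)*ix-np.cos(t)*iz,np.cross(iz,ix)),m,ix,iz
E
python3 - <<'E'
from path import *
bay=np.array([.4185,.3386,0])
for az in(-96.4,83.6,171.5,-6.4,-50,-135,40):
  for a0 in ([171.5] if az>0 else [171.5,171.5-360]):
    q=np.array(s["joint_pos"]);err=0;Q=[]
    m=frame(np.radians(az),0)[1]
    gp=bay+[0,0,.28]
    for i in range(1,21):
        t=i/20;g=(1-t)*np.array([.535,-.353,.292])+t*gp
        q,e=ik(g,frame(np.radians(a0+(az-a0)*t),0)[0],q);err=max(err,e);Q.append(q)
    e1=err
    for i in range(1,21):
        t=i/20;g=gp+t*(np.array([0,0,.155])+bay-gp)
        q,e=ik(g,frame(np.radians(az),t*1.95)[0],q);err=max(err,e);Q.append(q)
    print(az,a0,"err",round(e1,5),round(err,5),"q0",Q[19].round(2),"q",q.round(2),"maxstep",np.abs(np.diff(Q,axis=0)).max(0).round(2))
E
```

```text
-96.4 171.5 err 1.77976 1.77976 q0 [0.44 0.04 1.98 0.7  0.7  2.56] q [0.18 0.55 2.3  1.82 1.36 1.85] maxstep [0.2  0.09 0.19 0.38 0.32 0.6 ]
-96.4 -188.5 err 0.0 0.87957 q0 [ 0.83  0.44  1.35 -0.3   1.77 -2.2 ] q [ 0.65  0.13  2.19  0.63  0.16 -2.56] maxstep [0.08 0.05 0.09 0.1  0.1  0.09]
83.6 171.5 err 0.0 0.0 q0 [0.47 0.11 1.8  0.52 0.99 0.35] q [ 0.93  0.91  1.33 -0.66  2.2   1.06] maxstep [0.09 0.05 0.07 0.12 0.08 0.15]
171.5 171.5 err 0.0 0.12256 q0 [ 0.52  0.43  1.36  0.32  1.76 -0.9 ] q [ 1.19  0.52  2.05 -1.34  1.32  0.91] maxstep [0.06 0.06 0.07 0.17 0.09 0.19]
-6.4 171.5 err 0.02139 0.02139 q0 [ 0.82  0.11  1.77 -0.35  0.98  2.56] q [0.42 0.91 1.34 0.67 2.19 2.08] maxstep [0.16 0.06 0.1  0.23 0.13 0.44]
-6.4 -188.5 err 0.24503 3.73185 q0 [ 1.03  0.08  2.07 -1.21  0.8  -2.56] q [ 0.73  0.18  2.24 -0.69  0.05 -2.56] maxstep [0.1  0.06 0.1  0.11 0.19 0.08]
-50 171.5 err 0.53995 0.53995 q0 [ 0.67  0.17  1.65 -0.03  1.17  2.56] q [0.22 0.73 1.77 1.1  1.73 2.14] maxstep [0.18 0.08 0.11 0.26 0.15 0.52]
-50 -188.5 err 0.03858 1.912 q0 [ 0.98  0.28  1.63 -0.62  1.4  -2.56] q [ 0.46  0.37  1.76  0.57  1.15 -2.56] maxstep [0.08 0.05 0.09 0.09 0.09 0.05]
-135 171.5 err 2.20807 2.20807 q0 [ 0.65 -0.01  2.23  1.97  0.05  2.56] q [0.58 0.51 2.59 2.93 1.4  1.58] maxstep [0.29 0.12 0.23 0.85 0.7  0.64]
-135 -188.5 err 0.0 0.48143 q0 [ 0.7   0.49  1.26 -0.04  1.9  -1.66] q [ 0.66  0.13  2.23  0.93  0.05 -2.56] maxstep [0.07 0.05 0.08 0.38 0.15 0.38]
40 171.5 err 0.0 0.0 q0 [0.67 0.03 1.89 0.02 0.7  1.54] q [ 0.69  0.99  1.15 -0.02  2.44  1.56] maxstep [0.12 0.05 0.07 0.17 0.11 0.33]
```

```bash
python3 - <<'E'
from fit import *
for n in("scene","side"):
    P=np.load(n+"0.npz")["P"]
    p=P[box(P,.1,.9,.42,.95,.05,.5)];print(n,len(p),np.percentile(p,[0,1,50,99,100],axis=0).round(3).tolist())
    p=P[box(P,.1,.55,.42,.95,.03,.5)];print(n,len(p),(np.percentile(p,[0,50,100],axis=0).round(3).tolist() if len(p) else ''))
E
python3 - <<'E'
from path import *
g=np.array([.4185,.3386,.28]);T=frame(np.radians(83.6),0)[0]
from go import rel,now
now();rel(g,T)
E
```

```text
scene 6431 [[0.129, 0.42, 0.05], [0.193, 0.424, 0.051], [0.649, 0.55, 0.1], [0.894, 0.729, 0.143], [0.9, 0.765, 0.148]]
scene 2069 [[0.103, 0.423, 0.03], [0.352, 0.671, 0.075], [0.55, 0.725, 0.146]]
side 8205 [[0.1, 0.42, 0.05], [0.105, 0.43, 0.052], [0.292, 0.608, 0.133], [0.878, 0.726, 0.489], [0.9, 0.766, 0.5]]
side 5994 [[0.1, 0.421, 0.03], [0.211, 0.665, 0.194], [0.55, 0.728, 0.5]]
t 5.25 g [ 0.5349 -0.3525  0.2902] z [-0.492  0.074 -0.868] y [ 0.15   0.989 -0.   ] F [ 0.1  0.2 -3.4] w 63.6 j [-0.51  0.68  0.92 -0.2   2.03 -1.98]
d [18.58 66.44 11.83] r [-0.76  -0.003  1.331] rows 12.0 9.0
```

```bash
python3 - <<'E'
from path import *
bay=np.array([.4185,.3386,0])
for az in(110,125,140,150,160):
    q=np.array(s["joint_pos"]);err=0;Q=[];a0=171.5
    gp=bay+[0,0,.28]
    for i in range(1,41):
        t=min(i/20,1);u=max(0,i/20-1);g=(1-t)*np.array([.535,-.353,.292])+t*gp+u*[0,0,-.12]
        q,e=ik(g,frame(np.radians(a0+(az-a0)*t),u*2.0)[0],q);err=max(err,e);Q.append(q)
    p,A=fk(q,K)
    print(az,"err",round(err,5),"q0",Q[19].round(2),"q",q.round(2),"maxstep",np.abs(np.diff(Q,axis=0)).max(0).round(2),"wrist",(p-K[4]*A[:,2]).round(2))
E
```

```text
Traceback (most recent call last):
ValueError: operands could not be broadcast together with shapes (3,) (0,)
```

```bash
python3 - <<'E'
from path import *
bay=np.array([.4185,.3386,0])
for az in(110,125,140,150,160):
    q=np.array(s["joint_pos"]);err=0;Q=[];a0=171.5
    gp=bay+[0,0,.28]
    for i in range(1,41):
        t=min(i/20,1);u=max(0,i/20-1);g=(1-t)*np.array([.535,-.353,.292])+t*gp+u*np.array([0,0,-.12])
        q,e=ik(g,frame(np.radians(a0+(az-a0)*t),u*2.0)[0],q);err=max(err,e);Q.append(q)
    p,A=fk(q,K)
    print(az,"err",round(err,5),"q0",Q[19].round(2),"q",q.round(2),"maxstep",np.abs(np.diff(Q,axis=0)).max(0).round(2),"wrist",(p-K[4]*A[:,2]).round(2))
E
```

```text
110 err 0.0 q0 [ 0.43  0.21  1.68  0.54  1.26 -0.09] q [ 1.07  0.82  1.58 -0.95  1.96  0.99] maxstep [0.07 0.05 0.07 0.11 0.06 0.1 ] wrist [0.33 0.59 0.18]
125 err 0.0 q0 [ 0.43  0.27  1.6   0.52  1.4  -0.3 ] q [ 1.13  0.76  1.74 -1.09  1.8   1.01] maxstep [0.06 0.05 0.07 0.1  0.06 0.09] wrist [0.26 0.56 0.18]
140 err 0.0 q0 [ 0.45  0.33  1.51  0.47  1.53 -0.5 ] q [ 1.18  0.69  1.91 -1.26  1.65  1.06] maxstep [0.06 0.06 0.07 0.11 0.07 0.1 ] wrist [0.21 0.51 0.18]
150 err 0.00365 q0 [ 0.47  0.37  1.46  0.43  1.61 -0.62] q [ 1.19  0.65  1.99 -1.34  1.56  1.08] maxstep [0.06 0.06 0.07 0.12 0.08 0.12] wrist [0.19 0.49 0.19]
160 err 0.04403 q0 [ 0.49  0.4   1.41  0.38  1.68 -0.75] q [ 1.2   0.6   2.02 -1.34  1.48  1.03] maxstep [0.06 0.06 0.07 0.14 0.09 0.15] wrist [0.19 0.47 0.21]
```

```bash
python3 - <<'E'
from path import *
from go import rel
g=np.array([.4185,.3386,.28]);rel(g,frame(np.radians(130),0)[0]);rel((g+[.535,-.353,.29])/2,frame(np.radians(150),0)[0])
E
```

```text
d [18.49 66.5  11.77] r [-0.358 -0.004  0.627] rows 12.0 4.0
d [ 9.23 33.22  5.89] r [-0.185 -0.004  0.324] rows 6.0 2.0
```

```bash
python3 -m pendant '[{"dx":0.8,"dy":2.7,"dz":0.5,"rx":-0.015,"ry":0,"rz":0.026,"fingers":5.5},{"dx":1.9,"dy":6.7,"dz":1.2,"rx":-0.036,"ry":0,"rz":0.063,"fingers":5.5},{"dx":3.4,"dy":12,"dz":2.1,"rx":-0.065,"ry":0,"rz":0.113,"fingers":5.5},{"dx":5,"dy":18,"dz":3.2,"rx":-0.097,"ry":0,"rz":0.169,"fingers":5.5},{"dx":6.7,"dy":24,"dz":4.2,"rx":-0.129,"ry":0,"rz":0.226,"fingers":5.5},{"dx":8.3,"dy":30,"dz":5.3,"rx":-0.161,"ry":0,"rz":0.282,"fingers":5.5},{"dx":10,"dy":36,"dz":6.4,"rx":-0.194,"ry":0,"rz":0.339,"fingers":5.5},{"dx":11.7,"dy":42,"dz":7.4,"rx":-0.226,"ry":0,"rz":0.396,"fingers":5.5},{"dx":13.3,"dy":48,"dz":8.5,"rx":-0.258,"ry":0,"rz":0.452,"fingers":5.5},{"dx":15,"dy":54,"dz":9.6,"rx":-0.29,"ry":0,"rz":0.509,"fingers":5.5},{"dx":16.4,"dy":59,"dz":10.5,"rx":-0.318,"ry":0,"rz":0.557,"fingers":5.5},{"dx":17.4,"dy":62.5,"dz":11.1,"rx":-0.337,"ry":0,"rz":0.59,"fingers":5.5}]' 55
python3 - <<'E'
from path import *
from go import rel,now
now()
g=np.array([.4185,.3386,.28]);rel(g,frame(np.radians(130),0)[0])
E
```

```text
t: 6.75
position: [0.424, 0.2975, 0.2816]
tcp_rot: [-1.068, -2.421, -0.278]
contact_force: [0.3, -1.1, -3.0]
gripper_width: 0.698
gripper_force: 54.9
t 6.75 g [0.423  0.2986 0.279 ] z [-0.341  0.365 -0.866] y [ 0.738  0.675 -0.006] F [ 0.3 -1.1 -3. ] w 63.7 j [ 0.31  0.3   1.59  0.47  1.51 -0.52]
d [2.88 2.37 1.53] r [-0.027 -0.007  0.035] rows 1.0 1.0
```

```bash
python3 -m pendant '[{"dx":2.9,"dy":2.4,"dz":1.5,"rx":-0.027,"ry":-0.007,"rz":0.035,"fingers":5.5},{"dx":2.9,"dy":2.4,"dz":1.5,"rx":-0.027,"ry":-0.007,"rz":0.035,"fingers":5.5},{"dx":2.9,"dy":2.4,"dz":1.5,"rx":-0.027,"ry":-0.007,"rz":0.035,"fingers":5.5},{"dx":2.9,"dy":2.4,"dz":1.5,"rx":-0.027,"ry":-0.007,"rz":0.035,"fingers":5.5}]' 55 >/dev/null
python3 - <<'E'
from path import *
from go import rel,now
now()
for i,t in enumerate([0,.6,1.26,1.6,1.95]):
    g=np.array([.4185,.3386,.28-.125*t/1.95]);rel(g,frame(np.radians(130),t)[0])
E
```

```text
t 7.25 g [0.4208 0.3365 0.2813] z [-0.315  0.38  -0.87 ] y [0.767 0.641 0.002] F [ 0.6 -0.5 -2.4] w 63.3 j [ 0.37  0.3   1.58  0.49  1.46 -0.43]
d [ 0.2  -0.04  0.26] r [ 0.003  0.001 -0.   ] rows 1.0 1.0
d [-1.53 -0.05  3.66] r [ 0.003 -0.599 -0.001] rows 1.0 4.0
d [-3.5  -0.06  7.5 ] r [ 0.002 -1.259 -0.002] rows 2.0 7.0
d [-4.56 -0.07  9.49] r [ 0.002 -1.599 -0.003] rows 2.0 9.0
d [-5.69 -0.07 11.55] r [ 1.000e-03 -1.949e+00 -3.000e-03] rows 3.0 11.0
```

```bash
python3 -m pendant '[{"dx":-0.2,"dy":0,"dz":0.8,"rx":0,"ry":-0.1,"rz":0,"fingers":5.5},{"dx":-0.6,"dy":0,"dz":1.7,"rx":0,"ry":-0.25,"rz":0,"fingers":5.5},{"dx":-1,"dy":0,"dz":2.6,"rx":0,"ry":-0.42,"rz":0,"fingers":5.5},{"dx":-1.5,"dy":0,"dz":3.7,"rx":0,"ry":-0.6,"rz":0,"fingers":5.5},{"dx":-2.1,"dy":0,"dz":4.8,"rx":0,"ry":-0.78,"rz":0,"fingers":5.5},{"dx":-2.6,"dy":0,"dz":5.8,"rx":0,"ry":-0.95,"rz":0,"fingers":5.5},{"dx":-3.1,"dy":0,"dz":6.7,"rx":0,"ry":-1.12,"rz":0,"fingers":5.5},{"dx":-3.5,"dy":0,"dz":7.5,"rx":0,"ry":-1.26,"rz":0,"fingers":5.5},{"dx":-3.7,"dy":0,"dz":7.9,"rx":0,"ry":-1.33,"rz":0,"fingers":5.5},{"dx":-3.9,"dy":0,"dz":8.3,"rx":0,"ry":-1.4,"rz":0,"fingers":5.5},{"dx":-3.9,"dy":0,"dz":8.3,"rx":0,"ry":-1.4,"rz":0,"fingers":5.5}]' 55
python3 - <<'E'
from path import *
from go import rel,now
now()
for i,t in enumerate([1.5,1.6,1.7,1.8,1.95]):
    g=np.array([.4185,.3386,.28-.125*t/1.95]);rel(g,frame(np.radians(130),t)[0])
im,_=snapshot("side");im2,_=snapshot("scene");save("p1",np.hstack([im[80:280,100:300],im2[30:230,230:430]]).repeat(2,0).repeat(2,1))
E
```

```text
t: 8.62
position: [0.4168, 0.3418, 0.1913]
tcp_rot: [0.975, 2.085, -0.46]
contact_force: [-0.7, 0.6, -2.9]
gripper_width: 0.698
gripper_force: 54.9
t 8.62 g [0.4183 0.3401 0.1894] z [ 0.495 -0.592 -0.636] y [0.767 0.641 0.   ] F [-0.7  0.6 -2.9] w 63.7 j [ 1.09  0.48  1.75 -0.81  1.42  0.74]
d [ 0.38 -0.08  0.45] r [-0.001 -0.101 -0.001] rows 1.0 1.0
d [ 0.9  -0.08  0.87] r [-0.001 -0.201 -0.001] rows 1.0 2.0
d [ 1.43 -0.08  1.28] r [-0.001 -0.301 -0.001] rows 1.0 2.0
d [ 1.95 -0.08  1.7 ] r [-0.002 -0.401 -0.001] rows 1.0 3.0
d [ 2.73 -0.08  2.33] r [-0.002 -0.551 -0.001] rows 1.0 3.0
```

View pics/p1.png

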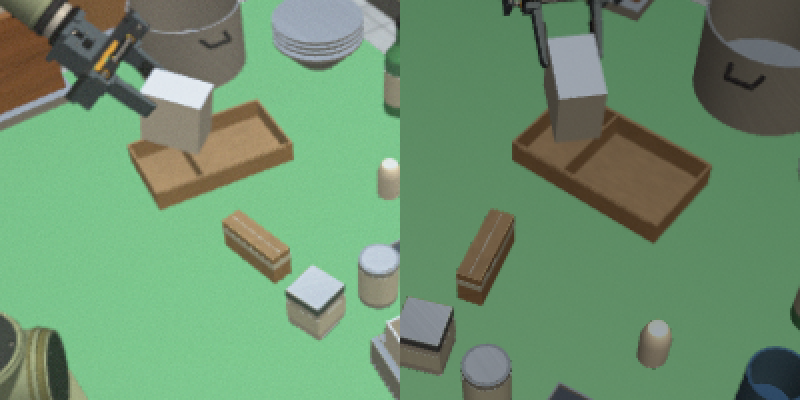

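The insert is tipped about 80° over the near bay, with the divider visible past it, and nothing has spilled. I'll continue slowly to 1.95 rad.

```bash
python3 -m pendant '[{"dx":0.2,"dy":0,"dz":0.3,"rx":0,"ry":-0.05,"rz":0,"fingers":5.5},{"dx":0.4,"dy":0,"dz":0.5,"rx":0,"ry":-0.1,"rz":0,"fingers":5.5},{"dx":0.65,"dy":0,"dz":0.65,"rx":0,"ry":-0.15,"rz":0,"fingers":5.5},{"dx":0.9,"dy":0,"dz":0.9,"rx":0,"ry":-0.2,"rz":0,"fingers":5.5},{"dx":1.15,"dy":0,"dz":1.1,"rx":0,"ry":-0.25,"rz":0,"fingers":5.5},{"dx":1.4,"dy":0,"dz":1.3,"rx":0,"ry":-0.3,"rz":0,"fingers":5.5},{"dx":1.7,"dy":0,"dz":1.5,"rx":0,"ry":-0.35,"rz":0,"fingers":5.5},{"dx":1.95,"dy":0,"dz":1.7,"rx":0,"ry":-0.4,"rz":0,"fingers":5.5},{"dx":2.2,"dy":0,"dz":1.9,"rx":0,"ry":-0.45,"rz":0,"fingers":5.5},{"dx":2.7,"dy":0,"dz":2.3,"rx":0,"ry":-0.55,"rz":0,"fingers":5.5},{"dx":2.7,"dy":0,"dz":2.3,"rx":0,"ry":-0.55,"rz":0,"fingers":5.5},{"dx":2.7,"dy":0,"dz":2.3,"rx":0,"ry":-0.55,"rz":0,"fingers":5.5}]' 55
python3 - <<'E'
from path import *
from go import rel,now
now()
for n in("side","scene"):
    im=snapshot(n)[0].astype(int);m=(im[...,1]>im[...,2]*1.8)&(im[...,1]>im[...,0]);print(n,cv2.connectedComponentsWithStats(m.astype(np.uint8))[2][1:].tolist())
E
```

```text
t: 10.22
position: [0.418, 0.3418, 0.1581]
tcp_rot: [0.744, 1.585, -0.642]
contact_force: [0.3, -0.1, -2.1]
gripper_width: 0.7
gripper_force: 54.9
t 10.22 g [0.4199 0.3395 0.1577] z [ 0.637 -0.759 -0.137] y [0.767 0.642 0.004] F [ 0.3 -0.1 -2.1] w 63.8 j [ 1.19  0.77  1.79 -1.08  1.71  1.07]
side [[166, 149, 22, 19, 197], [315, 324, 45, 29, 397], [314, 345, 1, 1, 1], [314, 353, 1, 1, 1], [319, 366, 3, 1, 3], [324, 366, 1, 1, 1], [335, 367, 6, 1, 6]]
scene [[96, 283, 34, 53, 510], [125, 286, 1, 1, 1], [135, 302, 1, 2, 2], [136, 308, 1, 2, 2], [137, 313, 1, 2, 2], [138, 319, 1, 2, 2], [108, 329, 2, 1, 2], [140, 329, 1, 1, 1], [141, 335, 1, 1, 1], [129, 341, 1, 1, 1], [131, 340, 2, 1, 2], [113, 343, 3, 3, 3], [122, 343, 1, 1, 1], [125, 342, 1, 1, 1], [119, 344, 1, 1, 1]]
```

```bash
python3 - <<'E'
from path import *
from go import rel,now
for t in [1.4,.7,0]:
    g=np.array([.4185,.3386,.28-.125*t/1.95]);rel(g,frame(np.radians(130),t)[0])
# tray options
q1,e=ik(np.array([.4185,.3386,.28]),frame(np.radians(130),0)[0],[.37,.3,1.58,.49,1.46,-.43])
for az in range(60,290,15):
    q=q1;err=0
    for i in range(1,26):
        t=min(i/20,1);u=max(0,(i-20)/5);a=np.radians(130+(az-130)*t)
        Tm,m,_,_=frame(a,0); c=np.array([.697,-.099,0])-.03*frame(np.radians(az),0)[1]
        g=(1-t)*np.array([.4185,.3386,.28])+t*(c+[0,0,.25])+u*np.array([0,0,-.15])
        q,e=ik(g,Tm,q);err=max(err,e)
    print(az,round(err,5),q.round(2))
E
```

```text
d [-3.33 -0.15 -0.42] r [ 0.001  0.549 -0.006] rows 1.0 3.0
d [-7.9  -0.12 -0.88] r [ 0.003  1.249 -0.005] rows 2.0 7.0
d [-12.34  -0.1   -1.29] r [ 0.005  1.949 -0.004] rows 2.0 11.0
60 0.0 [-0.37  0.61  1.53  0.62  1.01 -0.19]
75 0.0 [-0.37  0.68  1.41  0.56  1.18 -0.36]
90 0.0 [-0.36  0.74  1.27  0.49  1.35 -0.53]
105 0.0 [-0.33  0.81  1.14  0.42  1.51 -0.69]
120 0.0 [-0.3   0.87  1.02  0.34  1.65 -0.87]
135 0.0 [-0.26  0.92  0.91  0.26  1.77 -1.05]
150 0.0 [-0.21  0.96  0.83  0.16  1.85 -1.25]
165 0.0 [-0.16  0.98  0.78  0.05  1.9  -1.47]
180 0.0 [-0.11  0.98  0.78 -0.06  1.89 -1.69]
195 0.0 [-0.07  0.96  0.83 -0.17  1.85 -1.9 ]
210 0.0 [-0.02  0.92  0.91 -0.26  1.76 -2.1 ]
225 0.0 [ 0.02  0.86  1.02 -0.35  1.64 -2.29]
240 0.0007 [ 0.06  0.8   1.15 -0.43  1.5  -2.46]
255 0.03573 [ 0.09  0.73  1.3  -0.53  1.33 -2.56]
270 0.10412 [ 0.13  0.66  1.48 -0.7   1.12 -2.56]
285 0.17836 [ 0.14  0.59  1.67 -0.91  0.89 -2.56]
```

```bash
python3 -m pendant '[{"dx":-1.1,"dy":0,"dz":-0.2,"rx":0,"ry":0.18,"rz":0,"fingers":5.5},{"dx":-2.2,"dy":-0.1,"dz":-0.3,"rx":0,"ry":0.36,"rz":0,"fingers":5.5},{"dx":-3.3,"dy":-0.1,"dz":-0.4,"rx":0,"ry":0.54,"rz":0,"fingers":5.5},{"dx":-4.5,"dy":-0.1,"dz":-0.55,"rx":0,"ry":0.72,"rz":0,"fingers":5.5},{"dx":-5.7,"dy":-0.1,"dz":-0.65,"rx":0,"ry":0.9,"rz":0,"fingers":5.5},{"dx":-6.8,"dy":-0.1,"dz":-0.8,"rx":0,"ry":1.08,"rz":0,"fingers":5.5},{"dx":-8,"dy":-0.1,"dz":-0.9,"rx":0,"ry":1.26,"rz":0,"fingers":5.5},{"dx":-9.1,"dy":-0.1,"dz":-1,"rx":0,"ry":1.44,"rz":0,"fingers":5.5},{"dx":-10.3,"dy":-0.1,"dz":-1.1,"rx":0,"ry":1.62,"rz":0,"fingers":5.5},{"dx":-11.4,"dy":-0.1,"dz":-1.2,"rx":0,"ry":1.8,"rz":0,"fingers":5.5},{"dx":-12.3,"dy":-0.1,"dz":-1.3,"rx":0,"ry":1.949,"rz":0,"fingers":5.5},{"dx":-12.3,"dy":-0.1,"dz":-1.3,"rx":0,"ry":1.949,"rz":0,"fingers":5.5}]' 55
python3 - <<'E'
from path import *
from go import rel,now
now()
T,m,_,_=frame(np.radians(90),0)
c=np.array([.697,-.099,0])-.03*m
rel(c+[0,0,.25],T)
im=snapshot("scene")[0];save("p2",im[60:300,180:400].repeat(2,0).repeat(2,1))
E
```

```text
t: 11.82
position: [0.4201, 0.3352, 0.2811]
tcp_rot: [-1.129, -2.411, -0.299]
contact_force: [-0.8, -0.4, -1.5]
gripper_width: 0.694
gripper_force: 54.9
t 11.82 g [0.4191 0.3364 0.2785] z [-0.312  0.378 -0.871] y [0.769 0.64  0.002] F [-0.8 -0.4 -1.5] w 63.3 j [ 0.38  0.3   1.59  0.49  1.45 -0.43]
d [-48.02  -8.51 -23.79] r [-0.34   0.003  0.605] rows 9.0 4.0
```

View pics/p2.png

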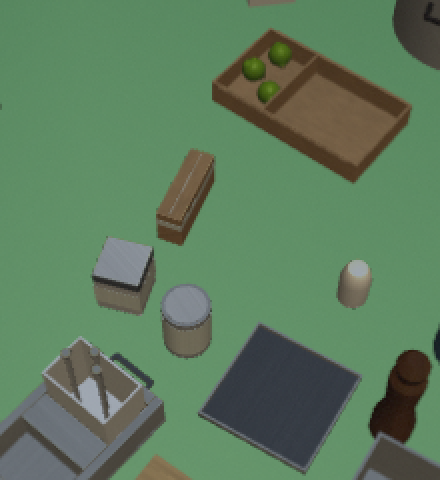

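All three limes lie in the smaller bay (crop 255,68; 280,53; 268,92) and the goods bay is clear. Next the insert goes to the wash tray.

```bash
python3 -m pendant '[{"dx":-2.5,"dy":-0.4,"dz":-1.2,"rx":-0.02,"ry":0,"rz":0.03,"fingers":5.5},{"dx":-7,"dy":-1.2,"dz":-3.5,"rx":-0.05,"ry":0,"rz":0.09,"fingers":5.5},{"dx":-12,"dy":-2.1,"dz":-5.9,"rx":-0.085,"ry":0,"rz":0.15,"fingers":5.5},{"dx":-17,"dy":-3,"dz":-8.4,"rx":-0.12,"ry":0,"rz":0.214,"fingers":5.5},{"dx":-22,"dy":-3.9,"dz":-10.9,"rx":-0.156,"ry":0,"rz":0.277,"fingers":5.5},{"dx":-27,"dy":-4.8,"dz":-13.4,"rx":-0.19,"ry":0,"rz":0.34,"fingers":5.5},{"dx":-32,"dy":-5.7,"dz":-15.8,"rx":-0.227,"ry":0,"rz":0.403,"fingers":5.5},{"dx":-37,"dy":-6.6,"dz":-18.3,"rx":-0.262,"ry":0,"rz":0.466,"fingers":5.5},{"dx":-42,"dy":-7.4,"dz":-20.8,"rx":-0.297,"ry":0,"rz":0.529,"fingers":5.5},{"dx":-46,"dy":-8.2,"dz":-22.8,"rx":-0.326,"ry":0,"rz":0.58,"fingers":5.5},{"dx":-48,"dy":-8.5,"dz":-23.8,"rx":-0.34,"ry":0.003,"rz":0.605,"fingers":5.5},{"dx":-48,"dy":-8.5,"dz":-23.8,"rx":-0.34,"ry":0.003,"rz":0.605,"fingers":5.5}]' 55
python3 - <<'E'
from path import *
from fit import *
from go import rel,now
s,R0,g=now()
T,m,_,_=frame(np.radians(90),0)
c=np.array([.697,-.099,0])-.03*m
rel(c+[0,0,.25],T);rel(c+[0,0,.12],T);rel(c+[0,0,.100],T)
for n in("scene","side"):
    im,P,_=cloud(n)
    p=P[box(P,.6,.8,-.2,-.04,.12,.3)&(im.min(2)>60)];print(n,len(p),np.percentile(p[:,2],[.5,2,50,98]).round(3))
im,_=snapshot("side");save("p3",im[130:330,200:420].repeat(2,0).repeat(2,1))
E
```

```text
t: 13.38
position: [0.6979, -0.1268, 0.251]
tcp_rot: [-1.926, -1.933, -0.509]
contact_force: [0.1, 1.0, -2.1]
gripper_width: 0.703
gripper_force: 54.9
t 13.38 g [ 0.6979 -0.1253  0.2484] z [-0.003  0.495 -0.869] y [ 1.     0.004 -0.001] F [ 0.1  1.  -2.1] w 64.2 j [-0.4   0.63  1.12  0.47  1.61 -0.43]
d [-0.24 -0.09 -0.32] r [-0.003 -0.001  0.003] rows 1.0 1.0
d [-6.67 -0.07 10.98] r [-0.003 -0.001  0.003] rows 3.0 1.0
d [-7.66 -0.07 12.72] r [-0.003 -0.001  0.003] rows 3.0 1.0
scene 907 [0.155 0.156 0.208 0.257]
side 996 [0.155 0.157 0.205 0.298]
```

View pics/p3.png

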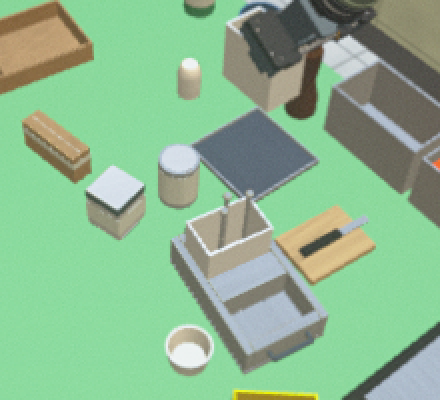

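The insert hangs upright above the tray area, with its underside measured at z=0.155. I'll lower it 0.15 m.

```bash
python3 -m pendant '[{"dx":-1.8,"dy":-0.1,"dz":2.8,"rx":-0.003,"ry":-0.001,"rz":0.003,"fingers":5.5},{"dx":-4,"dy":-0.1,"dz":6.4,"rx":-0.003,"ry":-0.001,"rz":0.003,"fingers":5.5},{"dx":-5.7,"dy":-0.1,"dz":9.3,"rx":-0.003,"ry":-0.001,"rz":0.003,"fingers":5.5},{"dx":-6.67,"dy":-0.1,"dz":11,"rx":-0.003,"ry":-0.001,"rz":0.003,"fingers":5.5},{"dx":-7.1,"dy":-0.1,"dz":11.8,"rx":-0.003,"ry":-0.001,"rz":0.003,"fingers":5.5},{"dx":-7.5,"dy":-0.1,"dz":12.4,"rx":-0.003,"ry":-0.001,"rz":0.003,"fingers":5.5},{"dx":-7.7,"dy":-0.1,"dz":12.75,"rx":-0.003,"ry":-0.001,"rz":0.003,"fingers":5.5},{"dx":-7.7,"dy":-0.1,"dz":12.75,"rx":-0.003,"ry":-0.001,"rz":0.003,"fingers":5.5}]' 55
python3 - <<'E'
from path import *
from go import *
s,R0,g=now();rel([*g[:2],.0975],R0)
E
```

```text
t: 14.52
position: [0.6969, -0.1306, 0.1031]
tcp_rot: [-1.931, -1.93, -0.514]
contact_force: [-0.0, 1.0, -0.9]
gripper_width: 0.701
gripper_force: 54.9
t 14.53 g [ 0.6969 -0.1291  0.1004] z [ 0.002  0.496 -0.869] y [ 1.    -0.001  0.002] F [-0.   1.  -0.9] w 64.0 j [-0.41  0.72  1.31  0.49  1.35 -0.57]
d [-0.15 -0.    0.26] r [0. 0. 0.] rows 1.0 0.0
```

```bash
python3 -m pendant '[{"dx":-0.1,"dy":0,"dz":0.15,"rx":0,"ry":0,"rz":0,"fingers":5.5},{"dx":-0.15,"dy":0,"dz":0.3,"rx":0,"ry":0,"rz":0,"fingers":5.5},{"dx":-0.15,"dy":0,"dz":0.3,"rx":0,"ry":0,"rz":0,"fingers":5.5}]' 30
python3 -m pendant '[{"dx":0,"dy":0,"dz":0,"rx":0,"ry":0,"rz":0,"fingers":7.2},{"dx":0,"dy":0,"dz":0,"rx":0,"ry":0,"rz":0,"fingers":8},{"dx":0,"dy":0,"dz":0,"rx":0,"ry":0,"rz":0,"fingers":9.1},{"dx":0,"dy":0,"dz":0,"rx":0,"ry":0,"rz":0,"fingers":9.1},{"dx":0,"dy":0,"dz":0,"rx":0,"ry":0,"rz":0,"fingers":9.1}]' 20
python3 - <<'E'
from path import *
from go import *
s,R0,g=now();rel(g+[0,0,.1],R0)
E
```

```text
t: 14.9
position: [0.6971, -0.1308, 0.1008]
tcp_rot: [-1.932, -1.931, -0.515]
contact_force: [-1.1, -2.4, 5.4]
gripper_width: 0.701
gripper_force: 29.9
t: 15.52
position: [0.6966, -0.1302, 0.0992]
tcp_rot: [-1.931, -1.93, -0.513]
contact_force: [-0.1, 0.0, 0.2]
gripper_width: 0.996
gripper_force: 0.0
t 15.53 g [ 0.6966 -0.1287  0.0966] z [ 0.001  0.496 -0.868] y [ 1.    -0.001  0.001] F [-0.1  0.   0.2] w 90.8 j [-0.4   0.72  1.32  0.49  1.35 -0.57]
d [ 4.96  0.01 -8.68] r [0. 0. 0.] rows 2.0 0.0
```

```bash
python3 -m pendant '[{"dx":1.2,"dy":0,"dz":-2.1,"rx":0,"ry":0,"rz":0,"fingers":9.1},{"dx":3.7,"dy":0,"dz":-6.4,"rx":0,"ry":0,"rz":0,"fingers":9.1},{"dx":6.2,"dy":0,"dz":-10.8,"rx":0,"ry":0,"rz":0,"fingers":9.1},{"dx":7.4,"dy":0,"dz":-13,"rx":0,"ry":0,"rz":0,"fingers":9.1}]' 20 >/dev/null
python3 - <<'E'
from go import *
from fit import *
now()
T=tool([0,0,-1],[.986,.167,0]);rel([.444,.0818,.25],T)
for n in("scene","side"):
    im,P,_=cloud(n);fit(P,box(P,.55,.85,-.22,.03,.095,.115)&(im.min(2)>90),"insert",n)
    fit(P,box(P,.4,.50,-.15,-.0,.071,.084),"tin",n)
    fit(P,box(P,.5,.62,-.16,-.03,.075,.09),"can",n)
E
```

```text
t 16.02 g [ 0.6972 -0.1291  0.25  ] z [ 0.005  0.494 -0.869] y [ 1.    -0.001  0.006] F [-0.9 -0.7 -0.3] w 90.9 j [-0.4   0.62  1.12  0.47  1.61 -0.44]
d [ 18.54 -25.34  10.33] r [ 0.049 -0.515 -0.163] rows 6.0 3.0
insert scene 241 [ 0.6995 -0.1323  0.2972  0.171 ] ang 0.5 mean [ 0.7281 -0.1391  0.1031] z90 0.1066
tin scene 99 [ 0.4355 -0.0515  0.0319  0.0406] ang 76.7 mean [ 0.4403 -0.0537  0.079 ] z90 0.0815fit.py:8: RuntimeWarning: Mean of empty slice.
  print(nm,tag,len(q),np.round([a,b,w,l],4),"ang",round(ang,1),"mean",np.round(p.mean(0),4),"z90",np.round(np.percentile(p[:,2],90),4))
  ret = um.true_divide(
Traceback (most recent call last):
  File "fit.py", line 8, in fit
    print(nm,tag,len(q),np.round([a,b,w,l],4),"ang",round(ang,1),"mean",np.round(p.mean(0),4),"z90",np.round(np.percentile(p[:,2],90),4))
                                                                                                             ~~~~~~~~~~~~~^^^^^^^^^^^
IndexError: index -1 is out of bounds for axis 0 with size 0
```

```bash
sed -i '/q=p\[:,:2\]/i\    if len(p)<9: print(nm,tag,"none");return' fit.py
python3 -m pendant '[{"dx":3,"dy":-4.2,"dz":1.7,"rx":0.01,"ry":-0.09,"rz":-0.03,"fingers":9.1},{"dx":18.5,"dy":-25.3,"dz":10.3,"rx":0.049,"ry":-0.515,"rz":-0.163,"fingers":9.1},{"dx":18.5,"dy":-25.3,"dz":10.3,"rx":0.049,"ry":-0.515,"rz":-0.163,"fingers":9.1},{"dx":18.5,"dy":-25.3,"dz":10.3,"rx":0.049,"ry":-0.515,"rz":-0.163,"fingers":9.1},{"dx":18.5,"dy":-25.3,"dz":10.3,"rx":0.049,"ry":-0.515,"rz":-0.163,"fingers":9.1},{"dx":18.5,"dy":-25.3,"dz":10.3,"rx":0.049,"ry":-0.515,"rz":-0.163,"fingers":9.1},{"dx":18.5,"dy":-25.3,"dz":10.3,"rx":0.049,"ry":-0.515,"rz":-0.163,"fingers":9.1},{"dx":18.5,"dy":-25.3,"dz":10.3,"rx":0.049,"ry":-0.515,"rz":-0.163,"fingers":9.1}]' 20 >/dev/null
cat > look.py <<'E'
from go import *
from fit import *
def look():
  for n in("scene","side","wrist"):
    im,P,_=cloud(n);r,g,b=[im[...,i].astype(int) for i in range(3)];br=(r>g*1.2)&(g>b)
    fit(P,box(P,.36,.53,-.02,.17,.05,.064)&br,"noodle",n)
    fit(P,box(P,.36,.51,-.15,-.02,.072,.084),"tin",n)
    fit(P,box(P,.5,.64,-.16,-.03,.076,.09),"can",n)
    fit(P,box(P,.33,.68,.2,.45,.033,.046)&br,"carton",n)
    fit(P,box(P,.6,.8,-.22,.03,.095,.113)&(im.min(2)>60),"insert",n)
E
python3 - <<'E'
from look import *
now();look()
E
```

```text
t 17.07 g [0.4443 0.0811 0.2477] z [-0.004  0.002 -1.   ] y [ 0.986  0.167 -0.004] F [ 0.2 -0.1 -0.1] w 91.6 j [ 0.15  0.12  1.8   0.    1.23 -0.01]
noodle scene 400 [0.4445 0.0809 0.0344 0.1188] ang 9.2 mean [0.4458 0.0785 0.0586] z90 0.0617
tin scene 537 [ 0.4478 -0.0733  0.0641  0.0646] ang 15.4 mean [ 0.4495 -0.0741  0.0786] z90 0.0811
can scene 456 [ 0.5528 -0.0877  0.0615  0.0618] ang 56.0 mean [ 0.5537 -0.0888  0.0832] z90 0.0858
carton scene 623 [0.5032 0.3311 0.1514 0.2557] ang 83.3 mean [0.5226 0.3216 0.0389] z90 0.0427
insert scene 320 [ 0.6976 -0.099   0.0655  0.1045] ang 0.1 mean [ 0.6972 -0.0997  0.1026] z90 0.1066
noodle side 11 [0.4526 0.0243 0.0253 0.0056] ang 19.4 mean [0.4538 0.0244 0.0553] z90 0.0589
tin side 381 [ 0.448  -0.0747  0.0643  0.063 ] ang 16.6 mean [ 0.4464 -0.0766  0.0777] z90 0.0804
can side 280 [ 0.5515 -0.0904  0.0605  0.0601] ang 38.4 mean [ 0.5513 -0.0912  0.0822] z90 0.0848
carton side 187 [0.4988 0.3273 0.1527 0.2509] ang 83.6 mean [0.4916 0.3023 0.0379] z90 0.0414
insert side 237 [ 0.6983 -0.1005  0.0694  0.1041] ang 0.5 mean [ 0.6981 -0.1012  0.1012] z90 0.1052
noodle wrist 775 [0.4423 0.0842 0.0336 0.1181] ang 9.4 mean [0.4418 0.0877 0.0595] z90 0.0604
tin wrist 2130 [ 0.4476 -0.0712  0.0621  0.0585] ang 14.4 mean [ 0.4438 -0.0675  0.0796] z90 0.0805
can wrist 163 [ 0.5475 -0.0611  0.0402  0.0081] ang 8.9 mean [ 0.5464 -0.0598  0.0804] z90 0.0839
carton wrist 1262 [0.5283 0.2576 0.2057 0.0565] ang 10.6 mean [0.5419 0.2608 0.0388] z90 0.0418
insert wrist none
```

The insert stands upright on the tray (0.698, −0.100, rim 0.103), and the goods have not moved. I'll pick up the noodle box next.

```bash
python3 - <<'E'
from go import *
rel([.4435,.0825,.048],tool([0,0,-1],[.9866,.1633,0]))
E
```

```text
d [ 0.13  0.02 19.95] r [-0.005 -0.003  0.002] rows 4.0 1.0
```

```bash
python3 -m pendant '[{"dx":0.1,"dy":0,"dz":5,"rx":-0.004,"ry":-0.003,"rz":0,"fingers":9},{"dx":0.1,"dy":0,"dz":10.5,"rx":-0.004,"ry":-0.003,"rz":0,"fingers":9},{"dx":0.1,"dy":0,"dz":15.5,"rx":-0.004,"ry":-0.003,"rz":0,"fingers":8},{"dx":0.1,"dy":0,"dz":18.5,"rx":-0.004,"ry":-0.003,"rz":0,"fingers":8},{"dx":0.1,"dy":0,"dz":19.9,"rx":-0.004,"ry":-0.003,"rz":0,"fingers":8},{"dx":0.1,"dy":0,"dz":19.9,"rx":-0.004,"ry":-0.003,"rz":0,"fingers":8},{"dx":0.1,"dy":0,"dz":19.9,"rx":-0.004,"ry":-0.003,"rz":0,"fingers":3},{"dx":0.1,"dy":0,"dz":19.9,"rx":-0.004,"ry":-0.003,"rz":0,"fingers":3},{"dx":0.1,"dy":0,"dz":19.9,"rx":-0.004,"ry":-0.003,"rz":0,"fingers":3},{"dx":0.1,"dy":0,"dz":19.9,"rx":-0.004,"ry":-0.003,"rz":0,"fingers":3},{"dx":0.1,"dy":0,"dz":19.9,"rx":-0.004,"ry":-0.003,"rz":0,"fingers":3},{"dx":0.1,"dy":0,"dz":19.9,"rx":-0.004,"ry":-0.003,"rz":0,"fingers":3}]' 30
python3 -m pendant '[{"dx":0,"dy":0,"dz":-2,"rx":0,"ry":0,"rz":0,"fingers":3},{"dx":0,"dy":0,"dz":-6,"rx":0,"ry":0,"rz":0,"fingers":3},{"dx":0,"dy":0,"dz":-11,"rx":0,"ry":0,"rz":0,"fingers":3},{"dx":0,"dy":0,"dz":-14,"rx":0,"ry":0,"rz":0,"fingers":3},{"dx":0,"dy":0,"dz":-15,"rx":0,"ry":0,"rz":0,"fingers":3},{"dx":0,"dy":0,"dz":-15,"rx":0,"ry":0,"rz":0,"fingers":3}]' 30
python3 - <<'E'
from look import *
now()
# carton centre/yaw now best estimate
a=np.radians(-6.5);cx=np.array([np.cos(a),np.sin(a)]);cy=np.array([-np.sin(a),np.cos(a)]);C=np.array([.501,.3295])
for nm,l in(("noodle",(.084,0)),("tin",(.004,.034)),("can",(.004,-.034))):print(nm,(C+l[0]*cx+l[1]*cy).round(4))
g=C+.084*cx;rel([*g,.20],tool([0,0,-1],[*cx,0]))
im,P,_=cloud("wrist");save("w4",im)
p=P[box(P,.3,.6,-.1,.25,.1,.2)]
E
```

```text
t: 18.73
position: [0.4426, 0.0829, 0.0521]
tcp_rot: [2.028, 2.399, -0.0]
contact_force: [-0.8, -0.8, 3.2]
gripper_width: 0.393
gripper_force: 30.0
t: 19.48
position: [0.4422, 0.0829, 0.2013]
tcp_rot: [-2.027, -2.399, 0.002]
contact_force: [-0.0, -1.2, -2.6]
gripper_width: 0.395
gripper_force: 30.0
t 19.48 g [0.4422 0.0828 0.1983] z [-0.001 -0.    -1.   ] y [ 0.986  0.167 -0.001] F [-0.  -1.2 -2.6] w 36.0 j [ 0.16  0.15  1.89 -0.    1.1  -0.01]
noodle [0.5845 0.32  ]
tin [0.5088 0.3628]
can [0.5011 0.2953]
d [21.01 17.98 -0.2 ] r [-0.001  0.     0.281] rows 5.0 2.0
```

```bash
python3 -m pendant '[{"dx":2.5,"dy":2.2,"dz":0,"rx":0,"ry":0,"rz":0.03,"fingers":3},{"dx":7,"dy":6,"dz":0,"rx":0,"ry":0,"rz":0.09,"fingers":3},{"dx":11.5,"dy":10,"dz":0,"rx":0,"ry":0,"rz":0.16,"fingers":3},{"dx":16,"dy":14,"dz":0,"rx":0,"ry":0,"rz":0.22,"fingers":3},{"dx":19.5,"dy":16.7,"dz":-0.2,"rx":0,"ry":0,"rz":0.26,"fingers":3},{"dx":21,"dy":18,"dz":-0.2,"rx":0,"ry":0,"rz":0.281,"fingers":3},{"dx":21,"dy":18,"dz":-0.2,"rx":0,"ry":0,"rz":0.281,"fingers":3},{"dx":21,"dy":18,"dz":-0.2,"rx":0,"ry":0,"rz":0.281,"fingers":3}]' 30 >/dev/null
python3 - <<'E'
from look import *
now()
im,P,_=cloud("wrist");save("w5",im);np.savez("w5.npz",im=im,P=P)
r,g,b=[im[...,i].astype(int) for i in range(3)];br=(r>g*1.2)&(g>b)
p=fit(P,box(P,.33,.68,.2,.45,.033,.046)&br,"carton")
p=fit(P,box(P,.33,.75,.15,.5,.05,.25)&br,"noodle held")
E
```

```text
t 20.52 g [0.5841 0.3189 0.1991] z [-0.004 -0.002 -1.   ] y [ 0.994 -0.113 -0.003] F [-0.4  0.1 -1.6] w 35.8 j [ 0.48  0.49  1.39 -0.    1.27  0.6 ]
carton  1566 [0.5004 0.3311 0.1431 0.2538] ang 83.1 mean [0.4336 0.3412 0.0377] z90 0.0413
noodle held  1003 [0.5833 0.3342 0.093  0.051 ] ang 83.6 mean [0.5853 0.3518 0.2005] z90 0.2106
```

View pics/w5.png

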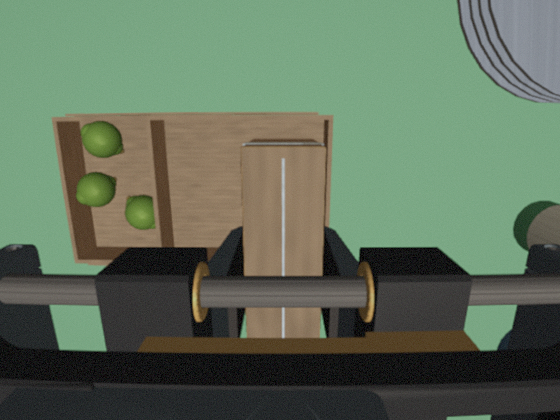

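The view confirms the carton rectangle (60–330, 115–262) and the held noodle box over the far end of the goods bay, with the limes at (102,138), (96,188) and (141,211). Lowering.

```bash
python3 - <<'E'
from look import *
a=np.radians(-6.8);rel([.5842,.3209,.0535],tool([0,0,-1],[np.cos(a),np.sin(a),0]))
E
```

```text
d [ 0.24 -0.   14.62] r [-0.002  0.002  0.005] rows 3.0 1.0
```

```bash
python3 -m pendant '[{"dx":0.2,"dy":0,"dz":4,"rx":0,"ry":0,"rz":0.005,"fingers":3},{"dx":0.2,"dy":0,"dz":8,"rx":0,"ry":0,"rz":0.005,"fingers":3},{"dx":0.2,"dy":0,"dz":11,"rx":0,"ry":0,"rz":0.005,"fingers":3},{"dx":0.2,"dy":0,"dz":13,"rx":0,"ry":0,"rz":0.005,"fingers":3},{"dx":0.2,"dy":0,"dz":14,"rx":0,"ry":0,"rz":0.005,"fingers":3},{"dx":0.2,"dy":0,"dz":14.6,"rx":0,"ry":0,"rz":0.005,"fingers":3},{"dx":0.2,"dy":0,"dz":14.7,"rx":0,"ry":0,"rz":0.005,"fingers":3},{"dx":0.2,"dy":0,"dz":14.7,"rx":0,"ry":0,"rz":0.005,"fingers":3}]' 30
python3 -m pendant '[{"dx":0,"dy":0,"dz":0.1,"rx":0,"ry":0,"rz":0,"fingers":3},{"dx":0,"dy":0,"dz":0.1,"rx":0,"ry":0,"rz":0,"fingers":4.4},{"dx":0,"dy":0,"dz":0.1,"rx":0,"ry":0,"rz":0,"fingers":4.4},{"dx":0,"dy":0,"dz":0.1,"rx":0,"ry":0,"rz":0,"fingers":4.4},{"dx":0,"dy":0,"dz":-2,"rx":0,"ry":0,"rz":0,"fingers":4.4},{"dx":0,"dy":0,"dz":-5,"rx":0,"ry":0,"rz":0,"fingers":4.4},{"dx":0,"dy":0,"dz":-11,"rx":0,"ry":0,"rz":0,"fingers":4.4},{"dx":0,"dy":0,"dz":-17,"rx":0,"ry":0,"rz":0,"fingers":6},{"dx":0,"dy":0,"dz":-17,"rx":0,"ry":0,"rz":0,"fingers":9},{"dx":0,"dy":0,"dz":-17,"rx":0,"ry":0,"rz":0,"fingers":9}]' 20
python3 - <<'E'
from look import *
now()
for n in("scene","side","wrist"):
    im,P,_=cloud(n);r,g,b=[im[...,i].astype(int) for i in range(3)];br=(r>g*1.2)&(g>b)
    fit(P,box(P,.33,.7,.2,.45,.052,.07)&br,"noodle",n)
    fit(P,box(P,.36,.51,-.15,-.02,.072,.084),"tin",n)
    fit(P,box(P,.5,.64,-.16,-.03,.076,.09),"can",n)
a=np.radians(15.3-90);rel([.4478,-.0735,.25],tool([0,0,-1],[np.cos(a+np.pi/2),np.sin(a+np.pi/2),0]))
E
```

```text
t: 21.58
position: [0.5857, 0.3221, 0.0576]
tcp_rot: [2.349, 2.086, 0.002]
contact_force: [-0.2, -0.4, -2.7]
gripper_width: 0.395
gripper_force: 30.0
t: 22.82
position: [0.585, 0.3218, 0.2265]
tcp_rot: [-2.349, -2.086, 0.002]
contact_force: [-0.4, -0.4, -0.1]
gripper_width: 0.778
gripper_force: 0.0
t 22.82 g [0.585  0.3218 0.2235] z [-0.001 -0.001 -1.   ] y [ 0.993 -0.118 -0.001] F [-0.4 -0.4 -0.1] w 71.0 j [ 0.49  0.47  1.35 -0.    1.32  0.6 ]
noodle scene 357 [0.5863 0.3228 0.1214 0.0386] ang 83.5 mean [0.5868 0.3175 0.0613] z90 0.0645
tin scene 533 [ 0.4479 -0.0732  0.064   0.0647] ang 15.6 mean [ 0.4493 -0.0742  0.0785] z90 0.0812
can scene 460 [ 0.5525 -0.0877  0.0605  0.0613] ang 78.9 mean [ 0.5538 -0.089   0.0829] z90 0.0856
noodle side 37 [0.5835 0.3103 0.1013 0.0325] ang 83.1 mean [0.5798 0.2908 0.0595] z90 0.0636
tin side 379 [ 0.4478 -0.0739  0.0645  0.064 ] ang 15.6 mean [ 0.4466 -0.0766  0.078 ] z90 0.0808
can side 274 [ 0.5525 -0.0903  0.0616  0.06  ] ang 65.9 mean [ 0.5514 -0.0912  0.0825] z90 0.0848
noodle wrist 335 [0.5855 0.323  0.1171 0.0361] ang 83.0 mean [0.5832 0.3207 0.0624] z90 0.0633
tin wrist none
can wrist none
d [-40.85  -8.92  -2.69] r [-0.004  0.002 -0.386] rows 7.0 3.0
```

```bash
python3 -m pendant '[{"dx":-5,"dy":-1.1,"dz":-2.7,"rx":0,"ry":0,"rz":-0.05,"fingers":9},{"dx":-40.9,"dy":-8.9,"dz":-2.7,"rx":0,"ry":0,"rz":-0.386,"fingers":9},{"dx":-40.9,"dy":-8.9,"dz":-2.7,"rx":0,"ry":0,"rz":-0.386,"fingers":9},{"dx":-40.9,"dy":-8.9,"dz":-2.7,"rx":0,"ry":0,"rz":-0.386,"fingers":9},{"dx":-40.9,"dy":-8.9,"dz":-2.7,"rx":0,"ry":0,"rz":-0.386,"fingers":9},{"dx":-40.9,"dy":-8.9,"dz":-2.7,"rx":0,"ry":0,"rz":-0.386,"fingers":9},{"dx":-40.9,"dy":-8.9,"dz":-2.7,"rx":0,"ry":0,"rz":-0.386,"fingers":9},{"dx":-40.9,"dy":-8.9,"dz":-2.7,"rx":0,"ry":0,"rz":-0.386,"fingers":9},{"dx":-40.9,"dy":-8.9,"dz":-2.7,"rx":0,"ry":0,"rz":-0.386,"fingers":9},{"dx":-40.9,"dy":-8.9,"dz":-2.7,"rx":0,"ry":0,"rz":-0.386,"fingers":9},{"dx":-40.9,"dy":-8.9,"dz":-2.7,"rx":0,"ry":0,"rz":-0.386,"fingers":9}]' 20 >/dev/null
python3 - <<'E'
from look import *
now()
look()
a=np.radians(15.3);rel([.4478,-.0735,.063],tool([0,0,-1],[np.cos(a),np.sin(a),0]))
E
```

```text
t 24.35 g [ 0.449  -0.0726  0.2507] z [-0.001 -0.    -1.   ] y [ 0.964  0.266 -0.001] F [-0.3  0.  -1.3] w 90.1 j [-0.19  0.12  1.79 -0.    1.24 -0.45]
noodle scene none
tin scene 538 [ 0.448  -0.0725  0.0641  0.0655] ang 15.1 mean [ 0.4493 -0.0742  0.0784] z90 0.0816
can scene 464 [ 0.5529 -0.0871  0.0606  0.0616] ang 8.7 mean [ 0.5536 -0.089   0.0829] z90 0.0859
carton scene 690 [0.5013 0.3318 0.1541 0.2595] ang 83.5 mean [0.4989 0.3177 0.0389] z90 0.043
insert scene 314 [ 0.6974 -0.0993  0.0654  0.1037] ang 0.2 mean [ 0.6971 -0.0995  0.1025] z90 0.1066
noodle side none
tin side 384 [ 0.4472 -0.0749  0.0658  0.0634] ang 15.0 mean [ 0.4465 -0.0764  0.0779] z90 0.0805
can side 274 [ 0.552  -0.0898  0.0617  0.0595] ang 46.6 mean [ 0.5514 -0.0912  0.0824] z90 0.0852
carton side 173 [0.4715 0.3326 0.1497 0.1968] ang 84.7 mean [0.4673 0.3316 0.0379] z90 0.0415
insert side 234 [ 0.6972 -0.1012  0.1041  0.0706] ang 88.4 mean [ 0.6977 -0.102   0.1013] z90 0.1054
noodle wrist none
tin wrist 3938 [ 0.4476 -0.072   0.0628  0.0619] ang 15.4 mean [ 0.4474 -0.0709  0.0792] z90 0.0803
can wrist 1773 [ 0.5492 -0.0839  0.0611  0.0511] ang 39.2 mean [ 0.5457 -0.0803  0.0835] z90 0.0847
carton wrist none
insert wrist 211 [ 0.6816 -0.0508  0.0372  0.0114] ang 18.1 mean [ 0.6742 -0.053   0.1025] z90 0.1059
d [-0.02 -0.1  18.79] r [-0.001  0.     0.002] rows 4.0 1.0
```

```bash
python3 -m pendant '[{"dx":0,"dy":-0.1,"dz":5,"rx":0,"ry":0,"rz":0,"fingers":9.1},{"dx":0,"dy":-0.1,"dz":10,"rx":0,"ry":0,"rz":0,"fingers":9.1},{"dx":0,"dy":-0.1,"dz":14.5,"rx":0,"ry":0,"rz":0,"fingers":9.1},{"dx":0,"dy":-0.1,"dz":17.5,"rx":0,"ry":0,"rz":0,"fingers":9.1},{"dx":0,"dy":-0.1,"dz":18.8,"rx":0,"ry":0,"rz":0,"fingers":9.1},{"dx":0,"dy":-0.1,"dz":18.8,"rx":0,"ry":0,"rz":0,"fingers":9.1},{"dx":0,"dy":-0.1,"dz":18.8,"rx":0,"ry":0,"rz":0,"fingers":5.5},{"dx":0,"dy":-0.1,"dz":18.8,"rx":0,"ry":0,"rz":0,"fingers":5.5},{"dx":0,"dy":-0.1,"dz":18.8,"rx":0,"ry":0,"rz":0,"fingers":5.5},{"dx":0,"dy":-0.1,"dz":18.8,"rx":0,"ry":0,"rz":0,"fingers":5.5},{"dx":0,"dy":-0.1,"dz":18.8,"rx":0,"ry":0,"rz":0,"fingers":5.5}]' 30
python3 -m pendant '[{"dx":0,"dy":0,"dz":-2,"rx":0,"ry":0,"rz":0,"fingers":5.5},{"dx":0,"dy":0,"dz":-6,"rx":0,"ry":0,"rz":0,"fingers":5.5},{"dx":0,"dy":0,"dz":-11,"rx":0,"ry":0,"rz":0,"fingers":5.5},{"dx":0,"dy":0,"dz":-14,"rx":0,"ry":0,"rz":0,"fingers":5.5},{"dx":0,"dy":0,"dz":-15,"rx":0,"ry":0,"rz":0,"fingers":5.5},{"dx":0,"dy":0,"dz":-15,"rx":0,"ry":0,"rz":0,"fingers":5.5}]' 30
cat > car.py <<'E'
from look import *
a=np.radians(-6.8);cx=np.array([np.cos(a),np.sin(a)]);cy=np.array([-np.sin(a),np.cos(a)]);C=np.array([.5008,.3308])
TC=tool([0,0,-1],[*cx,0])
def at(x,y,z): return [*(C+x*cx+y*cy),z]
E
python3 - <<'E'
from car import *
now();rel(at(.004,.033,.21),TC)
E
```

```text
t: 25.88
position: [0.4481, -0.074, 0.0666]
tcp_rot: [1.905, 2.497, 0.0]
contact_force: [0.7, 0.5, 6.1]
gripper_width: 0.683
gripper_force: 30.0
t: 26.62
position: [0.4472, -0.0738, 0.2153]
tcp_rot: [-1.905, -2.497, 0.001]
contact_force: [0.3, 0.1, -2.2]
gripper_width: 0.679
gripper_force: 30.0
t 26.62 g [ 0.4472 -0.0738  0.2123] z [-0.001 -0.    -1.   ] y [ 0.964  0.264 -0.001] F [ 0.3  0.1 -2.2] w 61.9 j [-0.19  0.14  1.86 -0.    1.14 -0.46]
d [40.52 17.48  0.22] r [-0.001  0.     0.386] rows 8.0 3.0
```

```bash
python3 -m pendant '[{"dx":2.3,"dy":1,"dz":0,"rx":0,"ry":0,"rz":0.02,"fingers":5.5},{"dx":6.9,"dy":3,"dz":0,"rx":0,"ry":0,"rz":0.06,"fingers":5.5},{"dx":11.5,"dy":5,"dz":0,"rx":0,"ry":0,"rz":0.11,"fingers":5.5},{"dx":16.5,"dy":7.1,"dz":0,"rx":0,"ry":0,"rz":0.16,"fingers":5.5},{"dx":21.5,"dy":9.3,"dz":0,"rx":0,"ry":0,"rz":0.21,"fingers":5.5},{"dx":26.5,"dy":11.4,"dz":0,"rx":0,"ry":0,"rz":0.26,"fingers":5.5},{"dx":31.5,"dy":13.6,"dz":0,"rx":0,"ry":0,"rz":0.3,"fingers":5.5},{"dx":36,"dy":15.5,"dz":0,"rx":0,"ry":0,"rz":0.34,"fingers":5.5},{"dx":39,"dy":16.8,"dz":0.2,"rx":0,"ry":0,"rz":0.37,"fingers":5.5},{"dx":40.5,"dy":17.5,"dz":0.2,"rx":0,"ry":0,"rz":0.386,"fingers":5.5},{"dx":40.5,"dy":17.5,"dz":0.2,"rx":0,"ry":0,"rz":0.386,"fingers":5.5},{"dx":40.5,"dy":17.5,"dz":0.2,"rx":0,"ry":0,"rz":0.386,"fingers":5.5}]' 30 >/dev/null
python3 - <<'E'
from car import *
now();rel(at(.004,.033,.067),TC)
E
```

```text
t 28.12 g [0.5091 0.3615 0.2103] z [-0.001 -0.002 -1.   ] y [ 0.993 -0.119 -0.001] F [-0.2 -0.6 -0.8] w 61.6 j [ 0.6   0.41  1.48 -0.    1.25  0.72]
d [ 0.18 -0.05 14.33] r [-0.001  0.002 -0.   ] rows 3.0 1.0
```

```bash
python3 -m pendant '[{"dx":0.2,"dy":0,"dz":4,"rx":0,"ry":0,"rz":0,"fingers":5.5},{"dx":0.2,"dy":0,"dz":8,"rx":0,"ry":0,"rz":0,"fingers":5.5},{"dx":0.2,"dy":0,"dz":11,"rx":0,"ry":0,"rz":0,"fingers":5.5},{"dx":0.2,"dy":0,"dz":13,"rx":0,"ry":0,"rz":0,"fingers":5.5},{"dx":0.2,"dy":0,"dz":14,"rx":0,"ry":0,"rz":0,"fingers":5.5},{"dx":0.2,"dy":0,"dz":14.4,"rx":0,"ry":0,"rz":0,"fingers":5.5},{"dx":0.2,"dy":0,"dz":14.5,"rx":0,"ry":0,"rz":0,"fingers":5.5},{"dx":0.2,"dy":0,"dz":14.5,"rx":0,"ry":0,"rz":0,"fingers":5.5}]' 30
python3 -m pendant '[{"dx":0,"dy":0,"dz":0,"rx":0,"ry":0,"rz":0,"fingers":7.4},{"dx":0,"dy":0,"dz":0,"rx":0,"ry":0,"rz":0,"fingers":7.4},{"dx":0,"dy":0,"dz":0,"rx":0,"ry":0,"rz":0,"fingers":7.4},{"dx":0,"dy":0,"dz":-2,"rx":0,"ry":0,"rz":0,"fingers":7.4},{"dx":0,"dy":0,"dz":-6,"rx":0,"ry":0,"rz":0,"fingers":7.4},{"dx":0,"dy":0,"dz":-12,"rx":0,"ry":0,"rz":0,"fingers":9},{"dx":0,"dy":0,"dz":-17,"rx":0,"ry":0,"rz":0,"fingers":9},{"dx":0,"dy":0,"dz":-17,"rx":0,"ry":0,"rz":0,"fingers":9}]' 20
python3 - <<'E'
from car import *
now()
for n in("scene","side","wrist"):
    im,P,_=cloud(n);fit(P,box(P,.33,.56,.2,.45,.071,.095),"tin",n)
    fit(P,box(P,.46,.64,-.19,.01,.076,.09),"can",n)
rel([.5524,-.0888,.25],tool([0,0,-1],[np.cos(a),np.sin(a),0]))
E
```

```text
t: 29.12
position: [0.51, 0.3651, 0.0697]
tcp_rot: [2.349, 2.086, 0.002]
contact_force: [-0.9, -0.4, -1.4]
gripper_width: 0.679
gripper_force: 30.0
t: 30.12
position: [0.5115, 0.3663, 0.2441]
tcp_rot: [2.348, 2.085, 0.016]
contact_force: [0.4, 0.1, -0.5]
gripper_width: 0.983
gripper_force: 0.0
t 30.12 g [0.5115 0.3663 0.2411] z [ 0.008  0.006 -1.   ] y [ 0.993 -0.118  0.008] F [ 0.4  0.1 -0.5] w 89.7 j [0.6  0.4  1.43 0.   1.31 0.72]
tin scene 403 [0.5124 0.365  0.0692 0.0638] ang 83.1 mean [0.5131 0.3618 0.081 ] z90 0.0847
can scene 459 [ 0.5531 -0.0882  0.0605  0.061 ] ang 50.1 mean [ 0.5535 -0.089   0.083 ] z90 0.0857
tin side 227 [0.5081 0.3622 0.0649 0.0606] ang 85.6 mean [0.5068 0.3594 0.0797] z90 0.0834
can side 274 [ 0.5523 -0.0892  0.0619  0.0595] ang 54.3 mean [ 0.5515 -0.0912  0.0824] z90 0.0848
tin wrist 4394 [0.5101 0.3674 0.0618 0.0626] ang 83.2 mean [0.5104 0.3688 0.0822] z90 0.0833
can wrist none
d [-44.5    9.67  -1.48] r [-0.002  0.002  0.   ] rows 8.0 1.0
```

```bash
python3 -m pendant '[{"dx":-5,"dy":1.1,"dz":-1.5,"rx":0,"ry":0,"rz":0,"fingers":9},{"dx":-44.5,"dy":9.7,"dz":-1.5,"rx":0,"ry":0,"rz":0,"fingers":9},{"dx":-44.5,"dy":9.7,"dz":-1.5,"rx":0,"ry":0,"rz":0,"fingers":9},{"dx":-44.5,"dy":9.7,"dz":-1.5,"rx":0,"ry":0,"rz":0,"fingers":9},{"dx":-44.5,"dy":9.7,"dz":-1.5,"rx":0,"ry":0,"rz":0,"fingers":9},{"dx":-44.5,"dy":9.7,"dz":-1.5,"rx":0,"ry":0,"rz":0,"fingers":9},{"dx":-44.5,"dy":9.7,"dz":-1.5,"rx":0,"ry":0,"rz":0,"fingers":9},{"dx":-44.5,"dy":9.7,"dz":-1.5,"rx":0,"ry":0,"rz":0,"fingers":9},{"dx":-44.5,"dy":9.7,"dz":-1.5,"rx":0,"ry":0,"rz":0,"fingers":9},{"dx":-44.5,"dy":9.7,"dz":-1.5,"rx":0,"ry":0,"rz":0,"fingers":9},{"dx":-44.5,"dy":9.7,"dz":-1.5,"rx":0,"ry":0,"rz":0,"fingers":9}]' 20 >/dev/null
python3 - <<'E'
from car import *
now()
for n in("scene","side","wrist"):
    im,P,_=cloud(n)
    fit(P,box(P,.44,.64,-.20,.03,.076,.09),"can",n)
rel([.552,-.0888,.067],TC)
E
```

```text
t 31.65 g [ 0.5531 -0.0871  0.2504] z [-0.001  0.    -1.   ] y [ 0.993 -0.117 -0.002] F [-0.  -0.5  0.2] w 90.0 j [-0.18  0.29  1.57 -0.    1.29 -0.06]
can scene 460 [ 0.5533 -0.0876  0.0619  0.0605] ang 84.5 mean [ 0.5538 -0.0891  0.0831] z90 0.0858
can side 280 [ 0.5517 -0.0899  0.0599  0.0592] ang 52.6 mean [ 0.551  -0.0914  0.0824] z90 0.085
can wrist 3112 [ 0.5529 -0.0875  0.0608  0.0614] ang 16.9 mean [ 0.5528 -0.0865  0.0838] z90 0.0848
d [-0.15 -0.1  18.39] r [-0.     0.     0.002] rows 3.0 1.0
```

```bash
python3 -m pendant '[{"dx":-0.1,"dy":0,"dz":5,"rx":0,"ry":0,"rz":0,"fingers":9.1},{"dx":-0.1,"dy":0,"dz":10,"rx":0,"ry":0,"rz":0,"fingers":9.1},{"dx":-0.1,"dy":0,"dz":14.5,"rx":0,"ry":0,"rz":0,"fingers":9.1},{"dx":-0.1,"dy":0,"dz":17.3,"rx":0,"ry":0,"rz":0,"fingers":9.1},{"dx":-0.1,"dy":0,"dz":18.4,"rx":0,"ry":0,"rz":0,"fingers":9.1},{"dx":-0.1,"dy":0,"dz":18.4,"rx":0,"ry":0,"rz":0,"fingers":9.1},{"dx":-0.1,"dy":0,"dz":18.4,"rx":0,"ry":0,"rz":0,"fingers":5.5},{"dx":-0.1,"dy":0,"dz":18.4,"rx":0,"ry":0,"rz":0,"fingers":5.5},{"dx":-0.1,"dy":0,"dz":18.4,"rx":0,"ry":0,"rz":0,"fingers":5.5},{"dx":-0.1,"dy":0,"dz":18.4,"rx":0,"ry":0,"rz":0,"fingers":5.5},{"dx":-0.1,"dy":0,"dz":18.4,"rx":0,"ry":0,"rz":0,"fingers":5.5}]' 35
python3 -m pendant '[{"dx":0,"dy":0,"dz":-2,"rx":0,"ry":0,"rz":0,"fingers":5.5},{"dx":0,"dy":0,"dz":-6,"rx":0,"ry":0,"rz":0,"fingers":5.5},{"dx":0,"dy":0,"dz":-11,"rx":0,"ry":0,"rz":0,"fingers":5.5},{"dx":0,"dy":0,"dz":-14,"rx":0,"ry":0,"rz":0,"fingers":5.5},{"dx":0,"dy":0,"dz":-15,"rx":0,"ry":0,"rz":0,"fingers":5.5},{"dx":0,"dy":0,"dz":-15,"rx":0,"ry":0,"rz":0,"fingers":5.5}]' 35
python3 - <<'E'
from car import *
now();rel(at(.004,-.031,.215),TC)
E
```

```text
t: 33.17
position: [0.553, -0.0895, 0.0706]
tcp_rot: [2.349, 2.086, -0.001]
contact_force: [-2.5, 0.1, 6.5]
gripper_width: 0.672
gripper_force: 35.0
t: 33.92
position: [0.5529, -0.0894, 0.2192]
tcp_rot: [-2.349, -2.085, 0.002]
contact_force: [-0.5, 0.5, -3.1]
gripper_width: 0.674
gripper_force: 35.0
t 33.92 g [ 0.5529 -0.0894  0.2162] z [-0.001 -0.    -1.   ] y [ 0.993 -0.118 -0.001] F [-0.5  0.5 -3.1] w 61.4 j [-0.18  0.31  1.63 -0.    1.21 -0.06]
d [38.01 -9.74  0.12] r [-0.001  0.     0.   ] rows 7.0 1.0
```

```bash
python3 -m pendant '[{"dx":2.3,"dy":-0.6,"dz":0,"rx":0,"ry":0,"rz":0,"fingers":5.5},{"dx":6.9,"dy":-1.8,"dz":0,"rx":0,"ry":0,"rz":0,"fingers":5.5},{"dx":11.5,"dy":-2.9,"dz":0,"rx":0,"ry":0,"rz":0,"fingers":5.5},{"dx":16.5,"dy":-4.2,"dz":0,"rx":0,"ry":0,"rz":0,"fingers":5.5},{"dx":21.5,"dy":-5.5,"dz":0,"rx":0,"ry":0,"rz":0,"fingers":5.5},{"dx":26.5,"dy":-6.8,"dz":0,"rx":0,"ry":0,"rz":0,"fingers":5.5},{"dx":31.5,"dy":-8.1,"dz":0,"rx":0,"ry":0,"rz":0,"fingers":5.5},{"dx":35.5,"dy":-9.1,"dz":0,"rx":0,"ry":0,"rz":0,"fingers":5.5},{"dx":37.5,"dy":-9.7,"dz":0,"rx":0,"ry":0,"rz":0,"fingers":5.5},{"dx":37.9,"dy":-9.7,"dz":0,"rx":0,"ry":0,"rz":0,"fingers":5.5},{"dx":37.9,"dy":-9.7,"dz":0,"rx":0,"ry":0,"rz":0,"fingers":5.5}]' 35 >/dev/null
python3 - <<'E'
from car import *
now();rel(at(.004,-.032,.071),TC)
E
```

```text
t 35.3 g [0.5018 0.2973 0.2161] z [-0.001 -0.002 -1.   ] y [ 0.993 -0.119 -0.001] F [-0.   0.3 -2.5] w 61.1 j [ 0.52  0.34  1.57 -0.    1.23  0.64]
d [ 0.14 -0.08 14.51] r [-0.001  0.002 -0.   ] rows 3.0 1.0
```

```bash
python3 -m pendant '[{"dx":0.1,"dy":-0.1,"dz":4,"rx":0,"ry":0,"rz":0,"fingers":5.5},{"dx":0.1,"dy":-0.1,"dz":8,"rx":0,"ry":0,"rz":0,"fingers":5.5},{"dx":0.1,"dy":-0.1,"dz":11,"rx":0,"ry":0,"rz":0,"fingers":5.5},{"dx":0.1,"dy":-0.1,"dz":13,"rx":0,"ry":0,"rz":0,"fingers":5.5},{"dx":0.1,"dy":-0.1,"dz":14,"rx":0,"ry":0,"rz":0,"fingers":5.5},{"dx":0.1,"dy":-0.1,"dz":14.5,"rx":0,"ry":0,"rz":0,"fingers":5.5},{"dx":0.1,"dy":-0.1,"dz":14.6,"rx":0,"ry":0,"rz":0,"fingers":5.5},{"dx":0.1,"dy":-0.1,"dz":14.6,"rx":0,"ry":0,"rz":0,"fingers":5.5}]' 35
python3 -m pendant '[{"dx":0,"dy":0,"dz":0,"rx":0,"ry":0,"rz":0,"fingers":7.4},{"dx":0,"dy":0,"dz":0,"rx":0,"ry":0,"rz":0,"fingers":7.4},{"dx":0,"dy":0,"dz":0,"rx":0,"ry":0,"rz":0,"fingers":7.4},{"dx":0,"dy":0,"dz":-2,"rx":0,"ry":0,"rz":0,"fingers":7.4},{"dx":0,"dy":0,"dz":-6,"rx":0,"ry":0,"rz":0,"fingers":7.4},{"dx":0,"dy":0,"dz":-12,"rx":0,"ry":0,"rz":0,"fingers":9},{"dx":-12,"dy":0,"dz":-17,"rx":0,"ry":0,"rz":0,"fingers":9},{"dx":-18,"dy":0,"dz":-17,"rx":0,"ry":0,"rz":0,"fingers":9},{"dx":-18,"dy":0,"dz":-17,"rx":0,"ry":0,"rz":0,"fingers":9},{"dx":-18,"dy":0,"dz":-17,"rx":0,"ry":0,"rz":0,"fingers":9}]' 20
python3 - <<'E'
from car import *
now()
for n in("scene","side"):
    im,P,_=cloud(n);fit(P,box(P,.46,.56,.33,.45,.071,.095),"tin",n);fit(P,box(P,.46,.56,.23,.327,.074,.095),"can",n)
    r,g,b=[im[...,i].astype(int) for i in range(3)]
    fit(P,box(P,.56,.7,.2,.45,.052,.07)&(r>g*1.2),"noodle",n)
    fit(P,box(P,.6,.8,-.22,.03,.095,.113)&(im.min(2)>60),"insert",n)
    save("f"+n,im)
    if n=="scene": A=im
save("final",np.hstack([A[40:240,240:460],im[100:300,130:350]]).repeat(2,0).repeat(2,1)[:,80:])
E
```

```text
t: 36.3
position: [0.5012, 0.2996, 0.0746]
tcp_rot: [2.349, 2.086, 0.002]
contact_force: [0.4, 0.5, -2.9]
gripper_width: 0.674
gripper_force: 35.0
t: 37.55
position: [0.4794, 0.1177, 0.2454]
tcp_rot: [2.353, 2.079, 0.002]
contact_force: [-0.3, 1.3, 0.1]
gripper_width: 0.989
gripper_force: 0.0
t 37.55 g [0.4794 0.1177 0.2424] z [ 0.002 -0.001 -1.   ] y [ 0.992 -0.123  0.002] F [-0.3  1.3  0.1] w 90.2 j [ 0.22  0.18  1.73 -0.    1.23  0.34]
tin scene 383 [0.5119 0.3645 0.0682 0.0623] ang 84.4 mean [0.5136 0.3635 0.0811] z90 0.0844
can scene 325 [0.5035 0.2982 0.0573 0.0613] ang 89.2 mean [0.5039 0.2964 0.0849] z90 0.0886
noodle scene 357 [0.5865 0.3211 0.1206 0.0386] ang 82.2 mean [0.5866 0.3162 0.0613] z90 0.065
insert scene 307 [ 0.6975 -0.0992  0.1027  0.0652] ang 89.7 mean [ 0.6972 -0.1002  0.1026] z90 0.1068
tin side 111 [0.4923 0.3634 0.0356 0.0598] ang 0.1 mean [0.4921 0.3623 0.0801] z90 0.0832
can side 123 [0.4957 0.2962 0.0514 0.0615] ang 33.4 mean [0.4905 0.2953 0.0834] z90 0.0869
noodle side 61 [0.5851 0.3161 0.1125 0.0342] ang 83.6 mean [0.5864 0.299  0.0603] z90 0.0641
insert side 234 [ 0.6986 -0.1015  0.1037  0.0695] ang 89.2 mean [ 0.698  -0.1014  0.1014] z90 0.1055
```

View pics/final.png

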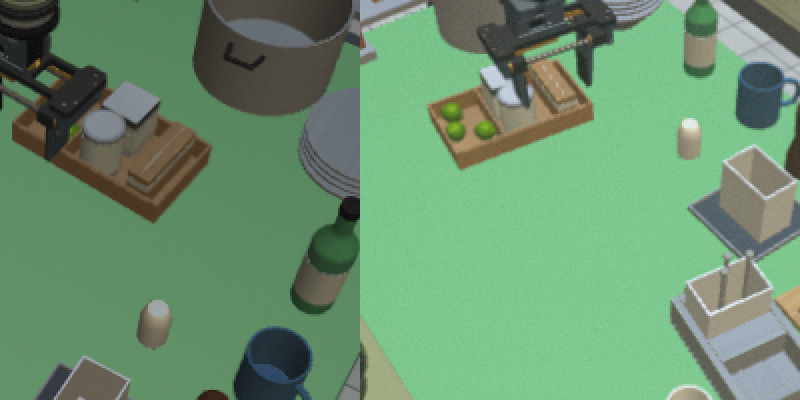

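The three limes sit in the smaller bay, the noodle box, tin and can stand flat in the larger bay, and the insert stands on the tray. The robot is clear of everything, so I'm handing in.

```bash
python3 -c "
from station import *
print(job_done())"
```

```text
the job is handed in; nothing more can be done
None
```

I handed the job in at about 38 s with all three limes in the smaller bay, the noodle box, spice tin and can standing flat in the larger bay (there was no rice box), and the emptied insert upright on the wash-up tray; no verdict was shown.

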